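# Lay out a robot-car kit around its deck

### The arm

A 6-joint arm with a two-finger parallel gripper is mounted at the origin on the work surface. World frame = base frame: x ahead of the robot, y to its left, z up, the work surface at z = 0. Lengths are in m, angles in rad, forces in N, time in s.
With the tool pointing down it reaches from about 0.275 to 0.85 m from the base axis. Payload 5.2 kg.
Tool frame: the origin (TCP) lies midway between the tips of the shut fingers; the grasp point (between the pads) lies 19 mm behind it; z points along the fingers, x is the direction in which the jaws open and shut, and the axes are right-handed (so a half turn about z gives the same grasp; the last joint's range is limited). The gripper opens to 85 mm and grips with 20 to 120 N. Pads are 22 mm wide; open, the fingers measure 114 mm over their backs; the gripper's body (76 mm by 85 mm) begins 54 mm behind the grasp point. The pads swing forward as they close: fully open they stand 13 mm farther back than shut.
Start: joints at [1.042, 0.259, 1.535, -0, 1.348, -0.203], TCP at [0.176, 0.521, 0.2] pointing down, gripper open.
Joint ranges: [-3.14, 3.14], [-0.91, 2.08], [0.19, 2.58], [-1.22, 4.36], [0.22, 2.71], [-3.12, 3.12]. Speed limits (rad/s): [2.57, 2.57, 3.14, 3.14, 3.14, 3.14].

### API

Orientations are given as a rotation vector (axis times angle).
In Python, from bench import telemetry, viewer, workorder, nets gives the robot as it stands.
- The arm moves only by the tool servo_tool, never from a script. Its argument "moves" is a list of rows, each an object of numbers: "dx", "dy", "dz": the shift along the world's x, y, z in mm; "spin": the turn about the world's z in degrees; "gripper": the finger opening in mm, from 0 to 85.4. In form: [{"dx": .., "dy": .., "dz": .., "spin": .., "gripper": ..}, ...]. A call has 1 to 8 rows; each row shifts and turns the pose as measured when the row begins; what a row does not reach is not made up. A row lasts 1/10 s, in which the tool goes at most 50 mm and 8.59 degrees, less where a joint would pass 70% of its speed; a pose out of reach is approached as far as the arm can. A call with a gripper value outside its range is refused whole. The fingers move at their own pace and stop on an object; the grip force is fixed at half the most. Time passes only in rows, so rows that do not move let the fingers close. It gives the time, the measured TCP pose, the force and the opening at its end, in the units of the state.
- telemetry.get_obs(): the state, without advancing time (a new reading comes with each control period).
- viewer.get_image(name): name is "scene" or "top" or "wrist"; returns a dict with "img" (480x640x3 uint8, blue, green, red), "z_map" (480x640 float32, m along the optical axis (not along the pixel's ray), 0 where there is no reading), "camera_matrix" (3x3 intrinsics, pixels), "k1" (the pictures are not rectified: a ray, as slopes to the right and down, at radius r is drawn at 1 + k1 r^2 times it, then the intrinsics apply), "cam_to_world" (4x4, takes a point from camera to world coordinates); the wrist camera has in their place "T_tool_cam" (4x4, takes a point from camera to tool coordinates, whose origin is the TCP and whose axes are the tool frame's). Camera axes: x right, y down, z forward; pixel columns grow to the right and rows downward; lengths in m; the calibration is good to about 2 mm. A picture is of the moment at which its call begins: read the wrist's pose just before it.
- workorder.finish_job(): hands the job in, once; it reports no verdict.
Trained networks look in a picture, given as the dict that the camera call returned (one of the last four; its "shot" number tells which), for a name from the list of things; names that differ only in an ending like _2 or _b are one class to them, and where a whole thing is asked for, a point or a joint stands for the part that bears it (a point fixed in the world has none). Each returns a list of dicts, best first, with "confidence" (0 to 1); they miss things now and then, are a little off and sometimes report something else, mostly with a low value. They report only what shows in the picture. A call takes as long as a camera call. They do not tell look-alikes from the thing itself.
- nets.look_for(picture, name): "rect" ([centre column, centre row, width, height] as shares, 0 to 1, of the picture: columns of its width, rows of its height, round what is visible of it).
- nets.outline_of(picture, name): "pixels" (480x640 bool, what is visible of it) and "rect" ([centre column, centre row, width, height] as shares, 0 to 1, of the picture: columns of its width, rows of its height, round what is visible of it).
- nets.landmark_of(picture, name): "centre" ([row, column] as shares, 0 to 1, of the picture: columns of its width, rows of its height: a listed point, or the origin of a listed thing).
The state is a dict: "t": time; "joint_pos": joint angles; "joint_vel": joint speeds; "joint_torque": joint torques, N m; "tcp_pos": TCP position; "tcp_rot": TCP orientation; "ft_force": force on the tool from outside, world axes, zero at the start; "ft_torque": the same for the moment, N m; "opening": finger opening in m.
Only numpy, scipy, OpenCV 4.12 (cv2) and the standard library are available. Lean on these libraries where they do the work, as an engineer would, in place of code of your own. Each camera call takes 0.05 s, during which the arm holds its last target.

### The job

Set out the robot-car kit for the next builder: the black battery box goes squarely on the grey patch at the deck's tail, the white breadboard squarely on the blue patch near the nose, and the green circuit board centred on top of the battery box, lengthwise along it. Lay the yellow-hubbed wheel flat in the middle of the round green pad on the deck's own left (looking from its tail towards the nose with the red arrowhead) and the blue-hubbed wheel in the middle of the pad on its right. Leave everything right way up, released and at rest, and do not push the tape roll about.

Things in the scene. Friction and masses are not known exactly. Their poses are not given: they have to be found in the camera images.
- deck: White robot-car deck, fixed, any yaw, 170 x 90 mm, flat top 30 mm above bench; yellow motors below, thin axle ends 7 mm past its long sides. Origin on bench under its centre; x to its nose (rounded, red arrowhead), y to its own left. Flush patches on top: grey 34 (x) by 66 (y) mm centred at deck x -45 mm, y 0; blue 35 (x) by 46 (y) mm centred at deck x +35 mm, y 0.
- left_pad: Round green pad with a cork-coloured centre, 74 mm in diameter and 2 mm thick, fixed on the bench beside the deck's own left long side (deck +y), some 107 mm from the deck's middle line. Origin: centre of its underside, on the bench. The other pad looks the same.
- right_pad: The same kind of round green pad, 74 mm in diameter and 2 mm thick, fixed on the bench beside the deck's own right long side (deck -y). Origin: centre of its underside, on the bench.
- battery_box_c (a point): Loose closed black battery box, 34 mm (its x) by 66 mm (its y) by 18 mm high (z), about 70 g, with a small red mark on top near one end. The point is its centre, 9 mm above its underside. Starts flat on the bench, right way up, to either side of the deck, at any yaw.
- control_board_c (a point): Loose green circuit board with two black pin sockets along its long sides, 28 mm (its x) by 54 mm (its y) by 12 mm high overall (z), flat underside, about 30 g. The point is its centre, 6 mm above its underside. Starts flat on the bench, right way up, to either side of the deck, at any yaw.
- breadboard_c (a point): Loose small white breadboard with rows of grey lines on top, 35 mm (its x) by 46 mm (its y) by 10 mm high (z), about 30 g. The point is its centre, 5 mm above its underside. Starts flat on the bench, right way up, to either side of the deck, at any yaw.
- yellow_wheel_c (a point): Loose black rubber-tyred wheel with a yellow hub, 54 mm in diameter, 26 mm thick, about 45 g. The point is its centre, 13 mm above its underside; z is its axle. Starts flat on the bench, right way up, to either side of the deck, at any yaw.
- blue_wheel_c (a point): Loose black rubber-tyred wheel with a blue hub, 54 mm in diameter, 26 mm thick, about 45 g. The point is its centre, 13 mm above its underside; z is its axle. Starts flat on the bench, right way up, to either side of the deck, at any yaw.
- tape_roll: Bystander: loose pale roll of tape lying flat, 66 mm outer and 40 mm inner diameter, 24 mm high, among the kit parts. Origin: centre of its underside.
There are look-alikes about, which are no part of the job. What is shaped like the part that bears yellow_wheel_c but pink or turquoise is not meant.

How it is judged:
At the end, for the whole second after the job is handed in: Battery box on grey patch and breadboard on blue patch within 12 mm in deck x and y; circuit board on the box within 10 mm in x and y; each square within 0.2 rad. Yellow wheel on left pad, blue on right, within 12 mm of centre. All upright within 0.1 rad, at rest, released (x of battery_box_c in the frame of deck between -0.057 and -0.033 m and y of battery_box_c in the frame of deck between -0.012 and 0.012 m and z of battery_box_c in the frame of deck between 0.035 and 0.043 m and angle between the y axis of each of battery_box_c, breadboard_c and the y axis of deck, either way round below 0.2 rad and x of breadboard_c in the frame of deck between 0.023 and 0.047 m and y of breadboard_c in the frame of deck between -0.012 and 0.012 m and z of breadboard_c in the frame of deck between 0.031 and 0.039 m and x of control_board_c in the frame of battery_box_c between -0.01 and 0.01 m and y of control_board_c in the frame of battery_box_c between -0.01 and 0.01 m and z of control_board_c in the frame of battery_box_c between 0.011 and 0.019 m and angle between the y axis of control_board_c and the y axis of battery_box_c, either way round below 0.2 rad and horizontal distance between yellow_wheel_c and left_pad below 0.012 m and height (world z) of yellow_wheel_c between 0.011 and 0.02 m and horizontal distance between blue_wheel_c and right_pad below 0.012 m and height (world z) of blue_wheel_c between 0.011 and 0.02 m and angle between each of battery_box_c, breadboard_c, control_board_c, yellow_wheel_c, blue_wheel_c's own z axis and vertical below 0.1 rad and linear speed of each of battery_box, breadboard, control_board, yellow_wheel, blue_wheel below 0.02 m/s); the robot touches nothing.
It fails at once if the tape roll is pushed more than 20 mm from its place (distance of tape_roll from where it was at the start of the episode above 0.02 m).
It also fails if it takes over 115 s, if anything falls off the work surface, if the arm or the gripper's body presses on something with over 40 N, if the wrist force passes 120 N, or if a joint passes its speed limit or range.

## Working session

There is one attempt and no reset: what is moved stays moved. The work goes in short steps, Python scripts to look and compute and a tool call to move; the robot and the scene stay as the last step left them, time stands still between calls to the robot, and variables do not carry over. Pictures are saved under pics/ and viewed, and the job is handed in when it is done.

Besides the shell and the picture viewer there is one more tool, called after "Request:" in YAML: its name, and indented under it one key for each argument. servo_tool: Moves the arm, as the interface text tells. Its arguments: {"type":"object","properties":{"moves":{"type":"array"}},"required":["moves"]}

```bash
ls; mkdir -p pics; cat > h.py <<'E'
import numpy as np, cv2
from bench import telemetry, viewer, workorder, nets
def ray(p,uv):
    K=p["camera_matrix"];k=p["k1"]
    d=(np.array(uv,float)-[K[0,2],K[1,2]])/[K[0,0],K[1,1]]
    s=d.copy()
    for _ in range(20): s=d/(1+k*(s@s))
    return np.array([s[0],s[1],1.])
def c2w(p):
    if "cam_to_world" in p: return np.array(p["cam_to_world"])
    o=p["obs"];T=np.eye(4);T[:3,:3]=cv2.Rodrigues(np.array(o["tcp_rot"],float))[0];T[:3,3]=o["tcp_pos"]
    return T@np.array(p["T_tool_cam"])
def onplane(p,uv,z):
    T=c2w(p);r=T[:3,:3]@ray(p,uv);t=(z-T[2,3])/r[2]
    return T[:3,3]+t*r
def proj(p,P):
    T=np.linalg.inv(c2w(p));q=T[:3,:3]@np.array(P,float)+T[:3,3];s=q[:2]/q[2];s=s*(1+p["k1"]*(s@s));K=p["camera_matrix"]
    return np.array([K[0,0]*s[0]+K[0,2],K[1,1]*s[1]+K[1,2]])
def shot(name):
    o=telemetry.get_obs();p=viewer.get_image(name);p["obs"]=o;return p
E
python3 - <<'E'
from h import *
for n in ["scene","top","wrist"]:
    p=shot(n);cv2.imwrite(f"pics/{n}0.png",p["img"]);print(n,c2w(p).round(3).tolist(),p["k1"],p["camera_matrix"].tolist())
    np.savez(f"pics/{n}0.npz",img=p["img"],z=p["z_map"])
o=telemetry.get_obs();print(o)
E
```

```text
pics
scene [[0.355, 0.705, -0.613, 1.158], [0.935, -0.27, 0.231, -0.215], [-0.002, -0.656, -0.755, 0.814], [0.0, 0.0, 0.0, 1.0]] -0.06986379938327822 [[529.3891874677654, 0.0, 315.6010569426756], [0.0, 529.3891874677654, 241.51141335368052], [0.0, 0.0, 1.0]]
top [[0.018, -0.98, 0.197, 0.293], [-1.0, -0.022, -0.017, 0.005], [0.021, -0.197, -0.98, 1.191], [0.0, 0.0, 0.0, 1.0]] 0.023635113957951318 [[608.5099082378833, 0.0, 332.17143120784226], [0.0, 608.5099082378833, 233.93599729006885], [0.0, 0.0, 1.0]]
wrist [[0.321, 0.909, 0.265, 0.108], [0.947, -0.307, -0.091, 0.544], [-0.001, 0.28, -0.96, 0.374], [0.0, 0.0, 0.0, 1.0]] -0.027244522342024333 [[354.9020413772732, 0.0, 319.09761565307434], [0.0, 354.9020413772732, 234.14330589199193], [0.0, 0.0, 1.0]]
{'t': 0.15, 'joint_pos': array([ 1.04220815e+00,  2.59190575e-01,  1.53578313e+00,  1.24592464e-05,
        1.34796817e+00, -2.02794728e-01]), 'joint_vel': array([ 0.00042078, -0.00294359, -0.00335318, -0.00051913, -0.00052522,
       -0.00060396]), 'joint_torque': array([ 1.68680388e-03, -4.46383238e+01, -2.90819389e+01, -1.18474791e-04,
        8.21698311e-03, -8.47978345e-05]), 'tcp_pos': array([0.17579353, 0.52071831, 0.19947711]), 'tcp_rot': array([ 2.55186490e+00,  1.83144797e+00, -1.94284837e-03]), 'ft_force': array([-0.0368876 ,  0.40461346,  0.17483054]), 'ft_torque': array([ 0.03098284,  0.03014495, -0.00121532]), 'opening': 0.08548475994501188}
```

View pics/top0.png

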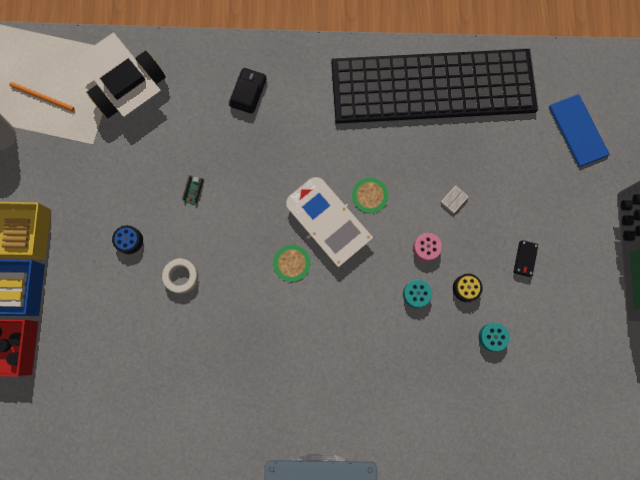

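View pics/scene0.png

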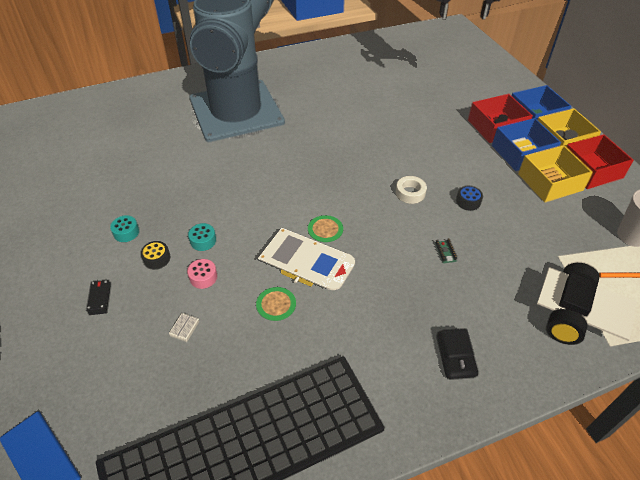

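View pics/wrist0.png

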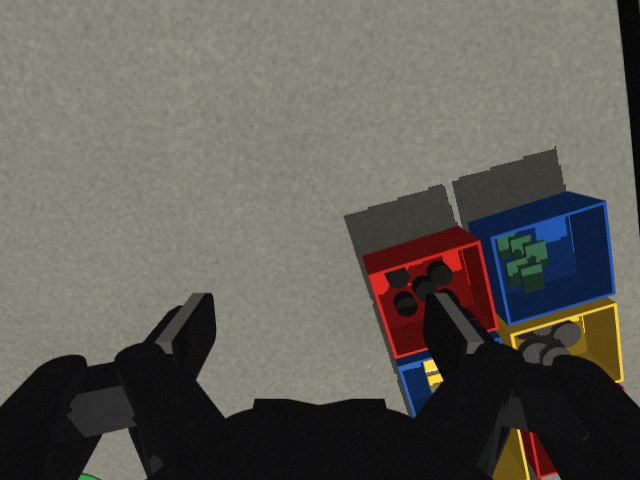

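```bash
python3 - <<'E'
from h import *
H=dict(deck=0,left_pad=0,right_pad=0,battery_box_c=.009,control_board_c=.006,breadboard_c=.005,yellow_wheel_c=.013,blue_wheel_c=.013,tape_roll=0)
for n in ["top","scene"]:
    p=shot(n)
    print(n,"origin",proj(p,[0,0,0]).round(),c2w(p)[:3,3])
    for k,h in H.items():
        L=nets.landmark_of(p,k)
        for d in L[:5]:
            if d["confidence"]<.2: continue
            r,c=d["centre"];uv=[c*640,r*480]
            print(n,k,round(d["confidence"],2),np.round(uv),onplane(p,uv,h).round(4))
p=shot("top")
for k in H:
    if k.endswith("pad"): continue
    for d in nets.outline_of(p,k)[:5]:
        if d["confidence"]<.2: continue
        m=d["pixels"];pts=np.argwhere(m)[:,::-1]
        r=cv2.minAreaRect(pts.astype(np.float32));b=cv2.boxPoints(r)
        top=dict(deck=.03,battery_box_c=.018,control_board_c=.012,breadboard_c=.01,tape_roll=.024).get(k,.026)
        w=np.array([onplane(p,q,top) for q in b])
        e=[w[1]-w[0],w[2]-w[1]]
        print(k,round(d["confidence"],2),w.mean(0).round(4),[(round(np.linalg.norm(x),4),round(np.degrees(np.arctan2(x[1],x[0])),1)) for x in e])
E
```

```text
top origin [319. 522.] [0.29264757 0.00525757 1.19070558]
top deck 0.66 [332. 223.] [ 0.5554 -0.0134  0.    ]
top left_pad 0.75 [291. 259.] [0.4809 0.0662 0.    ]
top right_pad 0.74 [369. 196.] [ 0.6116 -0.089   0.    ]
top battery_box_c 0.91 [520. 258.] [ 0.491  -0.3873  0.009 ]
top control_board_c 0.84 [193. 189.] [0.6176 0.2659 0.006 ]
top breadboard_c 0.68 [453. 200.] [ 0.6075 -0.2573  0.005 ]
top breadboard_c 0.3 [194. 189.] [0.617  0.2629 0.005 ]
top yellow_wheel_c 0.86 [466. 288.] [ 0.4289 -0.2775  0.013 ]
top yellow_wheel_c 0.85 [427. 251.] [ 0.4999 -0.2014  0.013 ]
top yellow_wheel_c 0.84 [490. 337.] [ 0.3346 -0.3206  0.013 ]
top yellow_wheel_c 0.83 [417. 292.] [ 0.4177 -0.1807  0.013 ]
top blue_wheel_c 0.86 [126. 238.] [0.5131 0.3879 0.013 ]
top tape_roll 0.6 [369. 196.] [ 0.6118 -0.088   0.    ]
top tape_roll 0.56 [524. 258.] [ 0.4921 -0.3967  0.    ]
top tape_roll 0.55 [181. 278.] [0.4373 0.2795 0.    ]
scene origin [236. 111.] [ 1.15786973 -0.21471976  0.81393467]
scene deck 0.94 [306. 266.] [ 0.5491 -0.0057 -0.    ]
scene left_pad 0.59 [325. 227.] [0.4657 0.0673 0.    ]
[... 1561 characters left out ...]
(0.0562), np.float64(-88.8)), (np.float64(0.056), np.float64(178.2))]
yellow_wheel_c 0.84 [ 0.4149 -0.181   0.026 ] [(np.float64(0.054), np.float64(-44.6)), (np.float64(0.051), np.float64(-134.8))]
yellow_wheel_c 0.82 [ 0.3341 -0.3247  0.026 ] [(np.float64(0.0572), np.float64(-88.8)), (np.float64(0.0542), np.float64(177.6))]
yellow_wheel_c 0.25 [ 0.6038 -0.2552  0.026 ] [(np.float64(0.0479), np.float64(-40.8)), (np.float64(0.0346), np.float64(-132.5))]
blue_wheel_c 0.73 [0.5093 0.3806 0.026 ] [(np.float64(0.0548), np.float64(-21.4)), (np.float64(0.061), np.float64(-115.4))]
tape_roll 0.82 [0.4392 0.2764 0.024 ] [(np.float64(0.065), np.float64(-41.8)), (np.float64(0.071), np.float64(-133.1))]
```

```bash
python3 - <<'E'
import cv2
i=cv2.imread("pics/top0.png")
cv2.imwrite("pics/crop1.png",cv2.resize(i[160:360,270:550],None,fx=2.8,fy=2.8,interpolation=cv2.INTER_CUBIC))
cv2.imwrite("pics/crop2.png",cv2.resize(i[160:310,90:240],None,fx=3,fy=3,interpolation=cv2.INTER_CUBIC))
E
```

```text
(no output)
```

View pics/crop1.png

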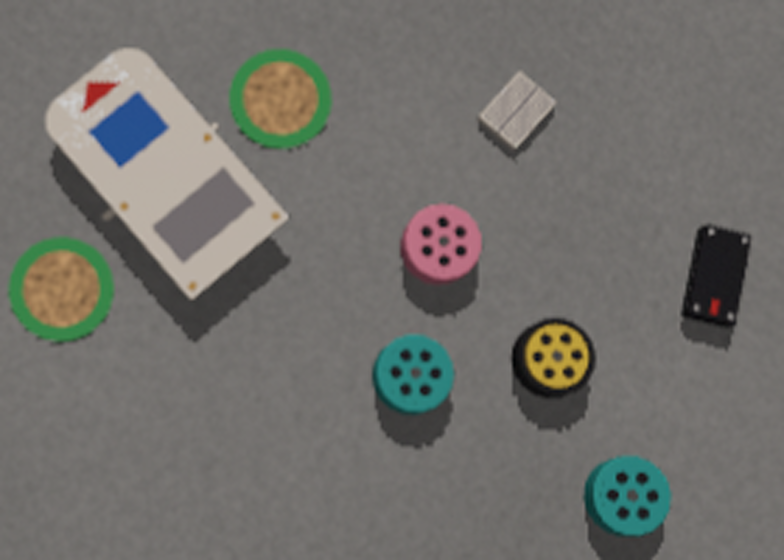

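View pics/crop2.png

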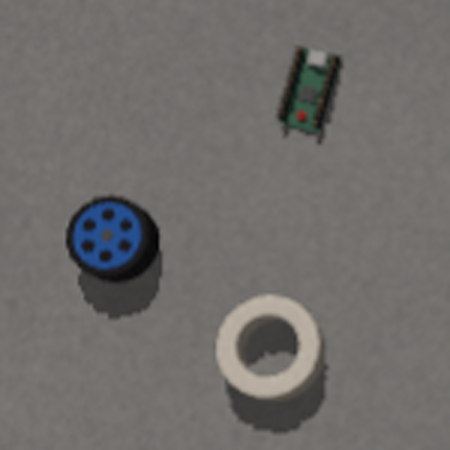

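```bash
cat > dk.py <<'E'
from h import *
def blobs(p,lo,hi,z,amin,hsv=True):
    im=cv2.cvtColor(p["img"],cv2.COLOR_BGR2HSV); m=cv2.inRange(im,np.array(lo),np.array(hi))
    n,l,s,c=cv2.connectedComponentsWithStats(m)
    out=[]
    for i in range(1,n):
        if s[i,4]<amin: continue
        pts=np.argwhere(l==i)[:,::-1]
        w=onplane(p,c[i],z)
        h=cv2.convexHull(pts.astype(np.float32))[:,0]
        W=np.array([onplane(p,q,z)[:2] for q in h]).astype(np.float32)*1000
        r=cv2.minAreaRect(W)
        e,_=cv2.minEnclosingCircle(W)
        out.append((c[i].round(1),int(s[i,4]),w[:2].round(4),np.round(r[0],1),np.round(r[1],1),round(r[2],1),np.round(e,1)))
    return out
E
python3 - <<'E'
from dk import *
for n in ["top","scene"]:
    p=shot(n)
    print(n,"blue");[print(*b) for b in blobs(p,(100,120,60),(125,255,255),.03,100) if abs(b[2][1])<.15]
    print("green");[print(*b) for b in blobs(p,(45,100,60),(75,255,255),.002,100) if abs(b[2][1])<.15]
    print("deckgrey")
    for d in [q for q in nets.outline_of(p,"deck")[:1]]:
        m=d["pixels"];hsv=cv2.cvtColor(p["img"],cv2.COLOR_BGR2HSV)
        print(d["confidence"])
    print(p["img"][235,342],p["img"][225,355],p["img"][260,420]) if n=="top" else print(p["img"][249,288],p["img"][262,306])
o=telemetry.get_obs();R=cv2.Rodrigues(o["tcp_rot"])[0];print(R.round(3))
E
```

```text
top blue
[315.6 205.8] 359 [0.5821 0.0189] [582.2  18.8] [32.9 43.3] 41.6 [581.7  19.1]
green
[369.5 195.3] 434 [ 0.6134 -0.089 ] [614.2 -89.1] [71.  71.1] 1.3 [614.1 -89.3]
[291.4 263.1] 459 [0.4716 0.0643] [472.1  65. ] [71.7 70.9] 1.2 [471.9  64.3]
deckgrey
0.64
[108 107 113] [157 166 175] [59 56 71]
scene blue
[164.1  15.6] 426 [-0.553  -0.0884] [-558.6  -87.3] [ 42.1 243.9] 86.0 [-559.9 -105.9]
[324.1 264.1] 340 [0.5796 0.0201] [579.3  20.2] [33.9 45.2] 41.7 [579.3  20.2]
green
[325. 229.] 338 [0.4731 0.0641] [471.1  65. ] [71.  70.2] 69.1 [470.6  65.1]
[275.6 304.1] 482 [ 0.6148 -0.0895] [613.  -88.9] [73.5 72.3] 19.5 [612.8 -88.6]
deckgrey
0.94
[121 125 133] [196 222 230]
[[ 0.32   0.947  0.   ]
 [ 0.947 -0.32  -0.   ]
 [-0.     0.    -1.   ]]
```

Request:
servo_tool:
  moves:
    - {"dx":25,"dy":-40,"dz":10}
    - {"dx":25,"dy":-40,"dz":10}
    - {"dx":25,"dy":-40,"dz":10}
    - {"dx":25,"dy":-40,"dz":10}
    - {"dx":25,"dy":-40,"dz":10}
    - {"dx":25,"dy":-40,"dz":10}
    - {"dx":25,"dy":-40}
    - {"dx":25,"dy":-40}

```text
invalid input
```

Request:
servo_tool:
  moves:
    - {"dx":25,"dy":-40}
    - {"dx":25,"dy":-40}
    - {"dx":25,"dy":-40}
    - {"dx":25,"dy":-40}
    - {"dx":25,"dy":-40}
    - {}
    - {}
    - {}

```text
invalid input
```

Request:
servo_tool:
  moves:
    - {"dx":25,"dy":-40,"dz":10,"spin":0,"gripper":85}
    - {"dx":25,"dy":-40,"dz":10,"spin":0,"gripper":85}
    - {"dx":25,"dy":-40,"dz":10,"spin":0,"gripper":85}
    - {"dx":25,"dy":-40,"dz":10,"spin":0,"gripper":85}
    - {"dx":25,"dy":-40,"dz":10,"spin":0,"gripper":85}
    - {"dx":25,"dy":-40,"dz":10,"spin":0,"gripper":85}
    - {"dx":25,"dy":-40,"dz":0,"spin":0,"gripper":85}
    - {"dx":25,"dy":-40,"dz":0,"spin":0,"gripper":85}

```text
t: 2.55
tcp_pos: [0.3778, 0.1937, 0.2623]
tcp_rot: [2.539, 1.847, 0.006]
ft_force: [1.2, 0.8, -0.1]
opening: 0.0852
```

Request:
servo_tool:
  moves:
    - {"dx":25,"dy":-40,"dz":0,"spin":0,"gripper":85}
    - {"dx":25,"dy":-40,"dz":0,"spin":0,"gripper":85}
    - {"dx":25,"dy":-40,"dz":0,"spin":0,"gripper":85}
    - {"dx":25,"dy":-40,"dz":0,"spin":0,"gripper":85}
    - {"dx":25,"dy":-30,"dz":0,"spin":0,"gripper":85}
    - {"dx":0,"dy":0,"dz":0,"spin":0,"gripper":85}
    - {"dx":0,"dy":0,"dz":0,"spin":0,"gripper":85}
    - {"dx":0,"dy":0,"dz":0,"spin":0,"gripper":85}

```text
t: 3.35
tcp_pos: [0.5088, -0.0113, 0.2631]
tcp_rot: [2.546, 1.834, 0.011]
ft_force: [-0.5, 0.3, 0.2]
opening: 0.0849
```

```bash
python3 - <<'E'
from dk import *
p=shot("wrist");cv2.imwrite("pics/w1.png",p["img"])
print(p["obs"]["tcp_pos"],p["obs"]["joint_vel"].round(3))
print("blue");[print(*b) for b in blobs(p,(100,120,60),(125,255,255),.03,300)]
print("green");[print(*b) for b in blobs(p,(45,100,60),(75,255,255),.002,300)]
for x in ["deck","left_pad","right_pad"]:
  for d in nets.landmark_of(p,x)[:2]: r,c=d["centre"];print(x,d["confidence"],onplane(p,[c*640,r*480],0))
E
```

```text
[ 0.50880337 -0.01126252  0.26311118] [ 0.002 -0.004  0.006  0.007  0.006  0.004]
blue
[361.6 240.7] 990 [0.5802 0.0204] [580.5  20.2] [33.7 44.6] 41.2 [580.4  20.2]
[ 95.8 462. ] 461 [ 0.7913 -0.4625] [ 793.  -468.2] [29.4 69. ] 28.2 [ 791.3 -468.9]
green
[369.1 137.7] 1446 [0.4697 0.066 ] [471.   66.2] [72.6 73.7] 72.4 [471.   65.9]
[288.1 279.6] 1014 [ 0.6108 -0.0872] [612.9 -88.1] [72.9 73.2] 27.2 [612.8 -87.8]
deck 0.68 [ 0.56001137 -0.00253926  0.        ]
left_pad 0.96 [0.47178776 0.06504306 0.        ]
right_pad 0.74 [ 0.61359937 -0.08829661  0.        ]
```

View pics/w1.png

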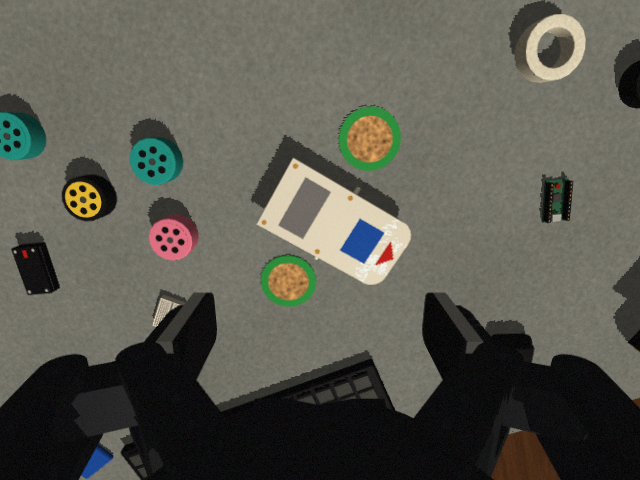

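```bash
python3 - <<'E'
from dk import *
for n in ["wrist","top","scene"]:
    p=shot(n)
    c0=proj(p,[.521,-.034,.03]).round().astype(int);f=n
    im=p["img"].astype(int);ref=np.median(im[c0[1]-2:c0[1]+3,c0[0]-2:c0[0]+3].reshape(-1,3),0)
    m=(np.abs(im-ref).max(2)<22).astype(np.uint8)
    n_,l=cv2.connectedComponents(m);pts=np.argwhere(l==l[c0[1],c0[0]])[:,::-1].astype(np.float32)
    W=np.array([onplane(p,q,.03)[:2] for q in cv2.convexHull(pts)[:,0]]).astype(np.float32)*1000
    print(n,c0,ref,len(pts),onplane(p,pts.mean(0),.03),cv2.minAreaRect(W))
    Z=p["z_map"];
    for nm,q in dict(deck=[.555,-.004,.03],pad=[.472,.065,.002],bench=[.62,.1,0]).items():
        u=proj(p,q).round().astype(int);r=ray(p,u);print(nm,(c2w(p)@np.append(r*Z[u[1],u[0]],1))[:3].round(4))
E
```

```text
wrist [302 209] [101. 107. 112.] 1495 [ 0.51973233 -0.03211968  0.03      ] ((520.3533935546875, -32.67753601074219), (32.35539245605469, 64.70950317382812), 41.21869659423828)
deck [ 0.555  -0.0044  0.0305]
pad [0.4718 0.0647 0.0021]
bench [6.198e-01 9.930e-02 6.000e-04]
top [342 237] [117. 115. 122.] 542 [ 0.52195551 -0.03397854  0.03      ] ((521.9784545898438, -34.04730987548828), (32.23980712890625, 64.55050659179688), 41.52259063720703)
deck [ 0.556  -0.0039  0.03  ]
pad [0.4715 0.0649 0.0042]
bench [0.4417 0.0483 0.6495]
scene [287 250] [125. 129. 136.] 442 [ 0.51958813 -0.03324842  0.03      ] ((519.1497192382812, -32.968971252441406), (33.05757522583008, 66.05831146240234), 41.11876678466797)
deck [ 0.554  -0.0029  0.029 ]
pad [0.4762 0.0629 0.0056]
bench [ 0.619   0.1001 -0.0027]
```

Request:
servo_tool:
  moves:
    - {"dx":-5,"dy":-48,"dz":0,"spin":2,"gripper":85}
    - {"dx":-5,"dy":-48,"dz":0,"spin":2,"gripper":85}
    - {"dx":-5,"dy":-48,"dz":-10,"spin":2,"gripper":85}
    - {"dx":-5,"dy":-48,"dz":-10,"spin":2,"gripper":85}
    - {"dx":-5,"dy":-48,"dz":-20,"spin":0,"gripper":70}
    - {"dx":-5,"dy":-48,"dz":-20,"spin":0,"gripper":60}
    - {"dx":-5,"dy":-48,"dz":-20,"spin":0,"gripper":55}
    - {"dx":0,"dy":-40,"dz":-20,"spin":0,"gripper":55}

```text
t: 4.5
tcp_pos: [0.4755, -0.3816, 0.1708]
tcp_rot: [2.377, 2.029, 0.023]
ft_force: [0.1, -0.3, -0.2]
opening: 0.0551
```

```bash
cat > part.py <<'E'
from dk import *
import sys
def meas(name,top,near=None,view="wrist",save=None):
    p=shot(view); o=p["obs"]
    if save: cv2.imwrite(save,p["img"])
    R=cv2.Rodrigues(o["tcp_rot"])[0]
    print("tcp",o["tcp_pos"].round(4),"jaw yaw",round(np.degrees(np.arctan2(R[1,0],R[0,0])),1),"tilt",R[:,2].round(3),"open",round(o["opening"],4),"vel",np.abs(o["joint_vel"]).max().round(3),"t",o["t"],"j6",o["joint_pos"][5].round(2))
    for d in nets.landmark_of(p,name)[:4]:
        r,c=d["centre"];print("lm",round(d["confidence"],2),[round(c*640),round(r*480)],onplane(p,[c*640,r*480],top/2)[:2].round(4))
    Z=p["z_map"]
    for d in nets.outline_of(p,name)[:4]:
        if d["confidence"]<.3: continue
        pts=np.argwhere(d["pixels"])
        # points from depth that lie at top height
        T=c2w(p);W=[]
        for v,u in pts:
            if Z[v,u]>0: W.append((T@np.append(ray(p,[u,v])*Z[v,u],1))[:3])
        W=np.array(W)
        if len(W)<20: continue
        S=W[np.abs(W[:,2]-top)<.004][:,:2].astype(np.float32)*1000
        if len(S)<20: print("few top",len(W),np.median(W[:,2]));continue
        r=cv2.minAreaRect(S);cc,_=cv2.minEnclosingCircle(S)
        print("ol",round(d["confidence"],2),"z",np.percentile(W[:,2],[10,50,90]).round(3),"rect",np.round(r[0],1),np.round(r[1],1),round(r[2],1),"mean",S.mean(0).round(1),"circ",np.round(cc,1))
    return p
E
python3 -c "
from part import *
meas('battery_box_c',.018,save='pics/w2.png')"
```

```text
tcp [ 0.4755 -0.3816  0.1708] jaw yaw 81.0 tilt [ 0.022 -0.003 -1.   ] open 0.0551 vel 0.586 t 4.5 j6 -2.29
lm 0.69 [304, 219] [ 0.4884 -0.398 ]
ol 0.88 z [0.017 0.019 0.02 ] rect [ 488.4 -395.3] [34.  66.3] 76.9 mean [ 486.9 -394.9] circ [ 488.1 -395. ]
```

View pics/w2.png

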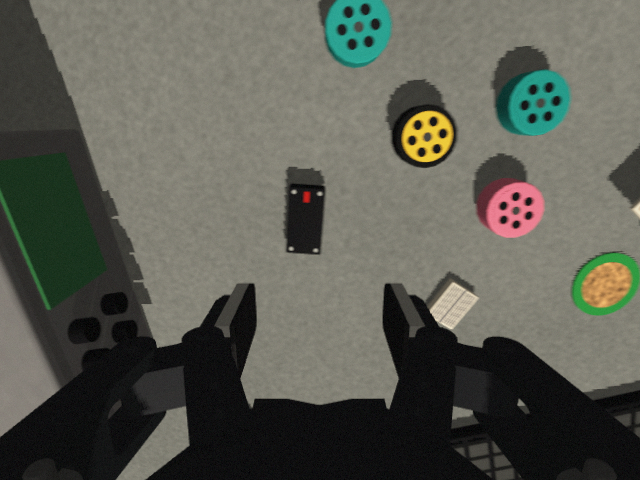

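Request:
servo_tool:
  moves:
    - {"dx":6,"dy":-7,"dz":-40,"spin":-2,"gripper":55}
    - {"dx":5,"dy":-4,"dz":-40,"spin":-2,"gripper":55}
    - {"dx":0,"dy":0,"dz":-20,"spin":0,"gripper":55}
    - {"dx":0,"dy":0,"dz":0,"spin":0,"gripper":55}
    - {"dx":0,"dy":0,"dz":0,"spin":0,"gripper":55}

```text
t: 5.15
tcp_pos: [0.4899, -0.3882, 0.0718]
tcp_rot: [2.445, 1.942, 0.025]
ft_force: [0.3, -0.1, -0.0]
opening: 0.0547
```

```bash
python3 -c "
from part import *
meas('battery_box_c',.018,save='pics/w3.png')"
```

```text
tcp [ 0.4899 -0.3882  0.0718] jaw yaw 76.9 tilt [ 0.025 -0.005 -1.   ] open 0.0547 vel 0.015 t 5.15 j6 -2.21
lm 0.62 [307, 233] [ 0.4868 -0.3955]
ol 0.65 z [0.018 0.019 0.019] rect [ 488.1 -395.5] [33.6 65.9] 77.5 mean [ 486.  -394.9] circ [ 487.8 -395.3]
```

View pics/w3.png

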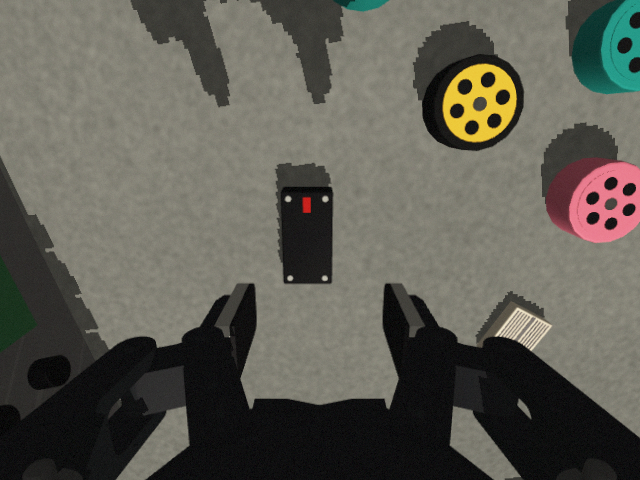

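Request:
servo_tool:
  moves:
    - {"dx":-2,"dy":-7,"dz":-20,"spin":0,"gripper":55}
    - {"dx":0,"dy":0,"dz":-20,"spin":0,"gripper":55}
    - {"dx":0,"dy":0,"dz":-15,"spin":0,"gripper":55}
    - {"dx":0,"dy":0,"dz":-6,"spin":0,"gripper":55}
    - {"dx":0,"dy":0,"dz":0,"spin":0,"gripper":55}
    - {"dx":0,"dy":0,"dz":0,"spin":0,"gripper":55}

```text
t: 5.9
tcp_pos: [0.4932, -0.401, 0.021]
tcp_rot: [2.427, 1.93, 0.026]
ft_force: [0.2, -0.3, 0.9]
opening: 0.0548
```

Request:
servo_tool:
  moves:
    - {"dx":-5,"dy":5,"dz":0,"spin":0,"gripper":55}
    - {"dx":0,"dy":0,"dz":0,"spin":0,"gripper":55}
    - {"dx":0,"dy":0,"dz":0,"spin":0,"gripper":55}

```text
t: 6.2
tcp_pos: [0.4889, -0.3967, 0.0238]
tcp_rot: [2.424, 1.928, 0.026]
ft_force: [0.4, 0.2, 0.5]
opening: 0.0548
```

Request:
servo_tool:
  moves:
    - {"dx":0,"dy":1,"dz":-9,"spin":0,"gripper":55}
    - {"dx":0,"dy":0,"dz":-8,"spin":0,"gripper":55}
    - {"dx":0,"dy":0,"dz":0,"spin":0,"gripper":55}
    - {"dx":0,"dy":0,"dz":0,"spin":0,"gripper":55}

```text
t: 6.6
tcp_pos: [0.4889, -0.3955, 0.0055]
tcp_rot: [2.424, 1.928, 0.026]
ft_force: [0.5, 0.4, 0.0]
opening: 0.0552
```

```bash
python3 -c "
from part import *
meas('battery_box_c',.018,save='pics/w4.png')"
```

```text
tcp [ 0.4889 -0.3955  0.0055] jaw yaw 77.0 tilt [ 0.041 -0.025 -0.999] open 0.0552 vel 0.014 t 6.6 j6 -2.22
lm 0.56 [316, 276] [ 0.4895 -0.3969]
ol 0.61 z [0.017 0.019 0.019] rect [ 487.9 -395.6] [34.1 65.9] 76.7 mean [ 485.2 -394.9] circ [ 488.  -395.6]
```

View pics/w4.png

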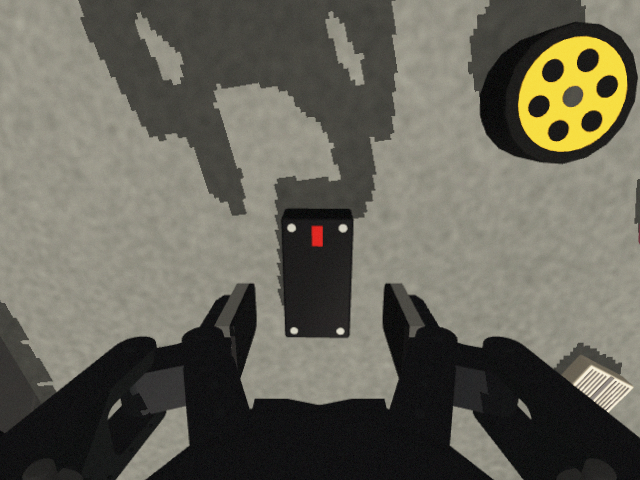

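Request:
servo_tool:
  moves:
    - {"dx":-1,"dy":0,"dz":-3,"spin":0,"gripper":55}
    - {"dx":0,"dy":0,"dz":0,"spin":0,"gripper":20}
    - {"dx":0,"dy":0,"dz":0,"spin":0,"gripper":20}
    - {"dx":0,"dy":0,"dz":0,"spin":0,"gripper":20}
    - {"dx":0,"dy":0,"dz":0,"spin":0,"gripper":20}
    - {"dx":0,"dy":0,"dz":0,"spin":0,"gripper":20}

```text
t: 7.35
tcp_pos: [0.4883, -0.3962, 0.0033]
tcp_rot: [2.422, 1.926, 0.026]
ft_force: [-0.1, 0.5, -0.1]
opening: 0.0202
```

```bash
python3 -c "
from part import *
meas('battery_box_c',.018,save='pics/w5.png')"
```

```text
tcp [ 0.4883 -0.3962  0.0033] jaw yaw 77.0 tilt [ 0.042 -0.026 -0.999] open 0.0202 vel 0.002 t 7.35 j6 -2.22
lm 0.75 [317, 278] [ 0.4895 -0.3968]
lm 0.48 [560, 98] [ 0.4283 -0.2737]
ol 0.58 z [0.017 0.019 0.019] rect [ 488.1 -395.5] [34.1 66.4] 77.2 mean [ 482.2 -394. ] circ [ 487.  -395.3]
```

View pics/w5.png

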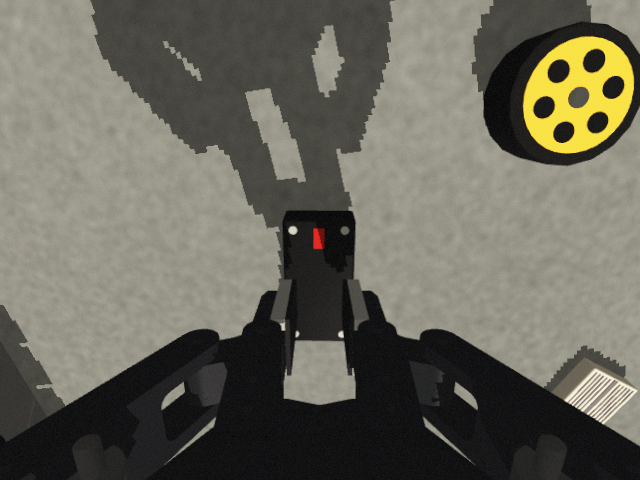

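```bash
python3 - <<'E'
from h import *
p=shot("wrist");Z=p["z_map"];T=c2w(p);o=p["obs"]
for v in range(270,400,8):
    print(v,[ (u,*( (T@np.append(ray(p,[u,v])*Z[v,u],1))[:3]*1000).round(0).astype(int)) for u in (262,275,288,320,352,365)])
p=shot("scene");cv2.imwrite("pics/s1.png",p["img"][150:400,0:330].repeat(2,0).repeat(2,1))
E
```

```text
270 [(262, np.int64(482), np.int64(-426), np.int64(0)), (275, np.int64(484), np.int64(-419), np.int64(0)), (288, np.int64(477), np.int64(-408), np.int64(19)), (320, np.int64(481), np.int64(-393), np.int64(19)), (352, np.int64(484), np.int64(-378), np.int64(19)), (365, np.int64(494), np.int64(-372), np.int64(1))]
278 [(262, np.int64(487), np.int64(-427), np.int64(1)), (275, np.int64(488), np.int64(-420), np.int64(0)), (288, np.int64(481), np.int64(-409), np.int64(20)), (320, np.int64(485), np.int64(-394), np.int64(19)), (352, np.int64(489), np.int64(-379), np.int64(18)), (365, np.int64(499), np.int64(-373), np.int64(0))]
286 [(262, np.int64(491), np.int64(-428), np.int64(1)), (275, np.int64(493), np.int64(-421), np.int64(1)), (288, np.int64(473), np.int64(-404), np.int64(46)), (320, np.int64(489), np.int64(-395), np.int64(18)), (352, np.int64(478), np.int64(-379), np.int64(46)), (365, np.int64(503), np.int64(-374), np.int64(2))]
294 [(262, np.int64(496), np.int64(-430), np.int64(0)), (275, np.int64(476), np.int64(-411), np.int64(44)), (288, np.int64(473), np.int64(-403), np.int64(53))
[... 3586 characters left out ...]
.int64(0)), (365, np.int64(469), np.int64(-379), np.int64(110))]
390 [(262, np.int64(464), np.int64(-401), np.int64(112)), (275, np.int64(465), np.int64(-399), np.int64(112)), (288, np.int64(563), np.int64(-433), np.int64(1)), (320, np.int64(568), np.int64(-414), np.int64(0)), (352, np.int64(411), np.int64(-375), np.int64(174)), (365, np.int64(469), np.int64(-379), np.int64(113))]
398 [(262, np.int64(464), np.int64(-401), np.int64(115)), (275, np.int64(465), np.int64(-398), np.int64(115)), (288, np.int64(568), np.int64(-434), np.int64(2)), (320, np.int64(574), np.int64(-415), np.int64(0)), (352, np.int64(578), np.int64(-396), np.int64(1)), (365, np.int64(470), np.int64(-380), np.int64(114))]
```

View pics/s1.png

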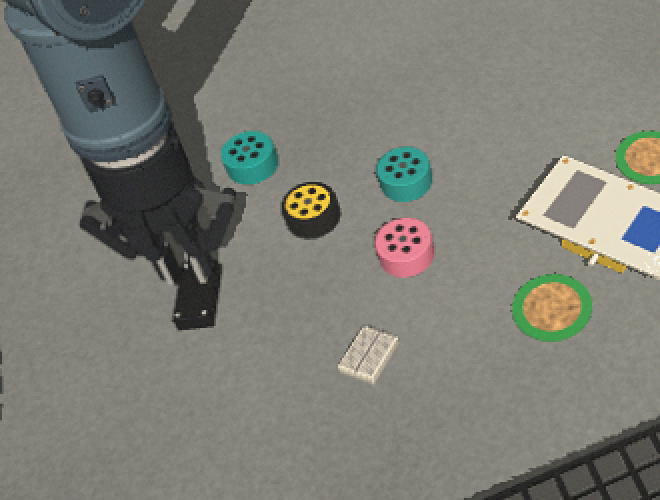

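Request:
servo_tool:
  moves:
    - {"dx":0,"dy":0,"dz":0,"spin":0,"gripper":55}
    - {"dx":0,"dy":0,"dz":0,"spin":0,"gripper":55}
    - {"dx":0,"dy":0,"dz":0,"spin":0,"gripper":55}
    - {"dx":0,"dy":0,"dz":-5,"spin":0,"gripper":55}
    - {"dx":0,"dy":0,"dz":-5,"spin":0,"gripper":55}
    - {"dx":0,"dy":0,"dz":0,"spin":0,"gripper":55}
    - {"dx":0,"dy":0,"dz":0,"spin":0,"gripper":55}

```text
t: 8.3
tcp_pos: [0.4881, -0.396, -0.008]
tcp_rot: [2.423, 1.927, 0.026]
ft_force: [-0.1, -1.6, -0.2]
opening: 0.0549
```

```bash
cat > tip.py <<'E'
from h import *
def tip(save=None):
    p=shot("wrist");Z=p["z_map"];T=c2w(p)
    if save: cv2.imwrite(save,p["img"])
    v,u=np.mgrid[230:400,150:490];
    P=np.array([(T@np.append(ray(p,[a,b])*Z[b,a],1))[:3] for b,a in zip(v.ravel(),u.ravel())]).reshape(v.shape+(3,))
    o=p["obs"];R=cv2.Rodrigues(o["tcp_rot"])[0]
    L=(P-o["tcp_pos"])@R  # tool coords
    D=Z[230:400,150:490]
    m=(D<.15)&(D>0)&(np.abs(L[...,1])<.016)&(L[...,2]>-.08)
    q=L[m]*1000
    print("tcp",o["tcp_pos"].round(4),"open",o["opening"],"f",o["ft_force"].round(1),"t",o["t"])
    for s in (-1,1):
        k=q[q[:,0]*s>0]
        print("side",s,"z max",np.percentile(k[:,2],[50,95,99,100]).round(1),"inner x",np.percentile(np.abs(k[:,0]),[0,2,10]).round(1),"y",k[:,1].min().round(1))
    return p
E
python3 -c "
from tip import *
tip('pics/w6.png')"
```

```text
tcp [ 0.4881 -0.396  -0.008 ] open 0.05490180904309914 f [-0.1 -1.6 -0.2] t 8.3
side -1 z max [-62.7 -42.9 -39.8 -37.2] inner x [26.5 26.7 26.9] y -14.6
side 1 z max [-62.8 -42.9 -39.9 -37.5] inner x [27.5 27.7 27.8] y -14.2
```

View pics/w6.png

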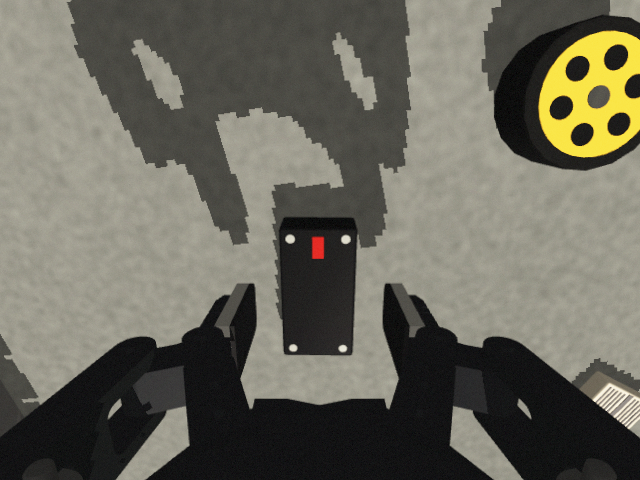

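Request:
servo_tool:
  moves:
    - {"dx":0,"dy":0,"dz":-6,"spin":0,"gripper":55}
    - {"dx":0,"dy":0,"dz":-6,"spin":0,"gripper":55}
    - {"dx":0,"dy":0,"dz":-6,"spin":0,"gripper":55}
    - {"dx":0,"dy":0,"dz":0,"spin":0,"gripper":55}
    - {"dx":0,"dy":0,"dz":0,"spin":0,"gripper":55}

```text
t: 8.85
tcp_pos: [0.4879, -0.3958, -0.028]
tcp_rot: [2.423, 1.927, 0.026]
ft_force: [0.5, -0.3, -0.2]
opening: 0.0551
```

```bash
python3 -c "
from tip import *
tip('pics/w7.png')"
```

```text
tcp [ 0.4879 -0.3958 -0.028 ] open 0.05508207670093399 f [ 0.5 -0.3 -0.2] t 8.85
side -1 z max [-47.3 -44.9 -40.9 -37. ] inner x [0.3 0.8 3.5] y -16.0
side 1 z max [-47.5 -45.1 -41.  -37.8] inner x [0.  0.5 3.2] y -16.0
```

Request:
servo_tool:
  moves:
    - {"dx":0,"dy":0,"dz":-3,"spin":0,"gripper":55}
    - {"dx":0,"dy":0,"dz":0,"spin":0,"gripper":20}
    - {"dx":0,"dy":0,"dz":0,"spin":0,"gripper":20}
    - {"dx":0,"dy":0,"dz":0,"spin":0,"gripper":20}
    - {"dx":0,"dy":0,"dz":0,"spin":0,"gripper":20}
    - {"dx":0,"dy":0,"dz":0,"spin":0,"gripper":20}

```text
t: 9.5
tcp_pos: [0.4883, -0.3962, -0.0302]
tcp_rot: [2.422, 1.927, 0.026]
ft_force: [-1.0, 0.1, -0.7]
opening: 0.033
```

```bash
python3 -c "
from tip import *
tip('pics/w8.png')"
```

```text
tcp [ 0.4883 -0.3962 -0.0302] open 0.032977598633795825 f [-1.   0.1 -0.7] t 9.5
side -1 z max [-49.8 -47.4 -40.6 -36.4] inner x [0.3 0.7 3.2] y -16.0
side 1 z max [-49.9 -47.6 -40.7 -36.9] inner x [0.  0.5 3.2] y -16.0
```

View pics/w8.png

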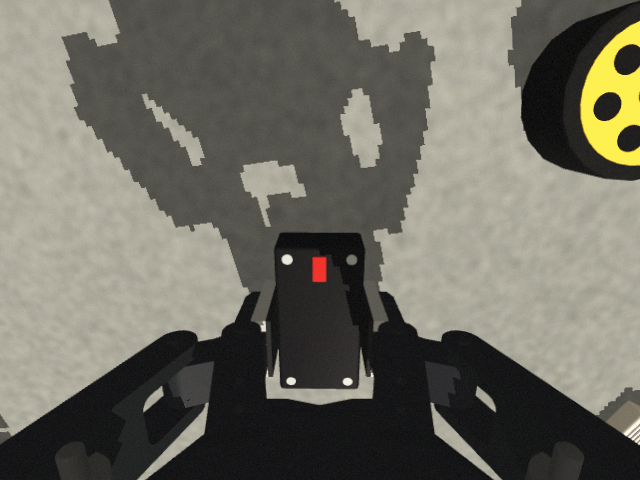

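Request:
servo_tool:
  moves:
    - {"dx":0,"dy":0,"dz":10,"spin":0,"gripper":20}
    - {"dx":0,"dy":0,"dz":15,"spin":0,"gripper":20}
    - {"dx":0,"dy":0,"dz":20,"spin":0,"gripper":20}
    - {"dx":0,"dy":0,"dz":20,"spin":0,"gripper":20}
    - {"dx":0,"dy":0,"dz":20,"spin":0,"gripper":20}
    - {"dx":0,"dy":10,"dz":15,"spin":-2,"gripper":20}
    - {"dx":3,"dy":20,"dz":5,"spin":-4,"gripper":20}
    - {"dx":3,"dy":30,"dz":0,"spin":-4,"gripper":20}

```text
t: 10.35
tcp_pos: [0.4938, -0.3386, 0.0832]
tcp_rot: [2.585, 1.693, 0.02]
ft_force: [0.3, -0.3, -1.6]
opening: 0.0328
```

Request:
servo_tool:
  moves:
    - {"dx":3,"dy":30,"dz":0,"spin":-4,"gripper":20}
    - {"dx":3,"dy":30,"dz":0,"spin":-4,"gripper":20}
    - {"dx":3,"dy":30,"dz":0,"spin":-4,"gripper":20}
    - {"dx":3,"dy":30,"dz":0,"spin":-4,"gripper":20}
    - {"dx":3,"dy":30,"dz":0,"spin":-4,"gripper":20}
    - {"dx":3,"dy":30,"dz":0,"spin":-2,"gripper":20}
    - {"dx":3,"dy":30,"dz":0,"spin":0,"gripper":20}
    - {"dx":3,"dy":20,"dz":0,"spin":0,"gripper":20}

```text
t: 11.15
tcp_pos: [0.5187, -0.1001, 0.0909]
tcp_rot: [2.864, 1.135, 0.011]
ft_force: [0.1, -0.1, -1.0]
opening: 0.0327
```

```bash
python3 -c "
from part import *
meas('battery_box_c',.11)"
```

```text
tcp [ 0.5187 -0.1001  0.0909] jaw yaw 43.2 tilt [ 0.029 -0.054 -0.998] open 0.0327 vel 0.418 t 11.15 j6 -1.1
lm 0.55 [318, 312] [ 0.5503 -0.135 ]
few top 13224 0.13979288416779334
```

Request:
servo_tool:
  moves:
    - {"dx":1,"dy":20,"dz":0,"spin":-1,"gripper":20}
    - {"dx":1,"dy":20,"dz":0,"spin":-1,"gripper":20}
    - {"dx":0,"dy":10,"dz":0,"spin":0,"gripper":20}
    - {"dx":0,"dy":0,"dz":0,"spin":0,"gripper":20}
    - {"dx":0,"dy":0,"dz":0,"spin":0,"gripper":20}

```text
t: 11.8
tcp_pos: [0.522, -0.055, 0.0927]
tcp_rot: [2.88, 1.081, 0.011]
ft_force: [-0.1, 0.4, -0.6]
opening: 0.0327
```

```bash
python3 -c "
from part import *
meas('battery_box_c',.11,save='pics/w9.png')"
```

```text
tcp [ 0.522  -0.055   0.0927] jaw yaw 41.1 tilt [ 0.03  -0.059 -0.998] open 0.0327 vel 0.007 t 11.8 j6 -0.97
lm 0.61 [319, 312] [ 0.5532 -0.0918]
few top 12971 0.14153753888830176
```

View pics/w9.png

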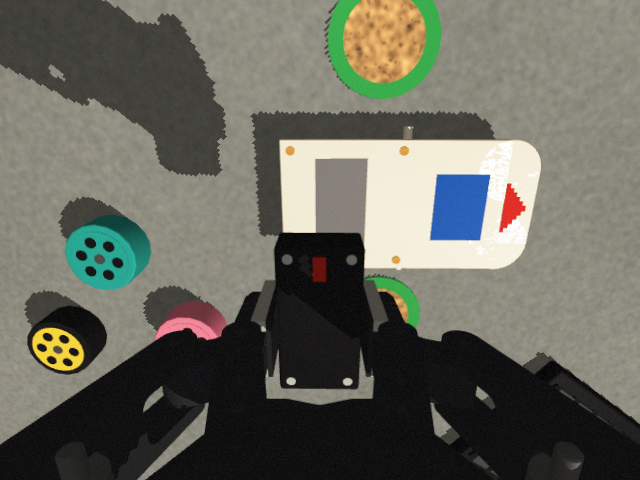

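```bash
python3 - <<'E'
import cv2,numpy as np
for t,r in [(.1,[2.55186,1.831448,-.00194]),(2.55,[2.539,1.847,.006]),(3.35,[2.546,1.834,.011]),(4.5,[2.377,2.029,.023]),(5.15,[2.445,1.942,.025]),(5.9,[2.427,1.93,.026]),(6.2,[2.424,1.928,.026]),(7.35,[2.422,1.926,.026]),(9.5,[2.422,1.927,.026]),(10.35,[2.585,1.693,.02]),(11.15,[2.864,1.135,.011]),(11.8,[2.88,1.081,.011])]:
    R=cv2.Rodrigues(np.array(r))[0];print(t,R[:,2].round(3),(R[:,0][2]).round(3),R[:,1][2].round(3),round(np.degrees(np.arctan2(R[1,0],R[0,0])),1))
E
```

```text
0.1 [-0.001 -0.001 -1.   ] -0.001 -0.0 71.3
2.55 [ 0.004  0.001 -1.   ] 0.002 0.004 72.1
3.35 [ 0.008  0.001 -1.   ] 0.003 0.007 71.5
4.5 [ 0.022 -0.003 -1.   ] 0.001 0.022 81.0
5.15 [ 0.024 -0.005 -1.   ] 0.001 0.025 76.9
5.9 [ 0.038 -0.021 -0.999] -0.012 0.042 77.0
6.2 [ 0.041 -0.024 -0.999] -0.014 0.045 77.0
7.35 [ 0.042 -0.026 -0.999] -0.016 0.047 77.0
9.5 [ 0.042 -0.026 -0.999] -0.016 0.047 77.0
10.35 [ 0.039 -0.036 -0.999] -0.017 0.05 66.4
11.15 [ 0.029 -0.054 -0.998] -0.016 0.059 43.2
11.8 [ 0.03  -0.059 -0.998] -0.016 0.064 41.1
```

Request:
servo_tool:
  moves:
    - {"dx":-1,"dy":12,"dz":0,"spin":0,"gripper":20}
    - {"dx":0,"dy":9,"dz":-10,"spin":0,"gripper":20}
    - {"dx":0,"dy":0,"dz":-15,"spin":0,"gripper":20}
    - {"dx":0,"dy":0,"dz":-15,"spin":0,"gripper":20}
    - {"dx":0,"dy":0,"dz":-15,"spin":0,"gripper":20}
    - {"dx":0,"dy":0,"dz":-10,"spin":0,"gripper":20}
    - {"dx":0,"dy":0,"dz":0,"spin":0,"gripper":20}
    - {"dx":0,"dy":0,"dz":0,"spin":0,"gripper":20}

```text
t: 12.75
tcp_pos: [0.5196, -0.03, 0.0224]
tcp_rot: [2.882, 1.08, 0.009]
ft_force: [-0.5, -0.5, -0.6]
opening: 0.0326
```

```bash
python3 -c "
from part import *
meas('battery_box_c',.06,save='pics/w10.png')
p=shot('top')
for d in nets.outline_of(p,'battery_box_c')[:1]:print(d['rect'])
cv2.imwrite('pics/t10.png',p['img'][130:330,220:470].repeat(3,0).repeat(3,1))"
```

```text
tcp [ 0.5196 -0.03    0.0224] jaw yaw 41.1 tilt [ 0.028 -0.058 -0.998] open 0.0326 vel 0.01 t 12.75 j6 -0.91
lm 0.78 [315, 311] [ 0.5306 -0.0457]
ol 0.64 z [0.07  0.071 0.072] rect [498.3  -3.9] [33.1  1.3] 40.7 mean [498.5  -3.8] circ [498.6  -4.2]
[0.5205, 0.5143, 0.0177, 0.0148]
```

View pics/w10.png

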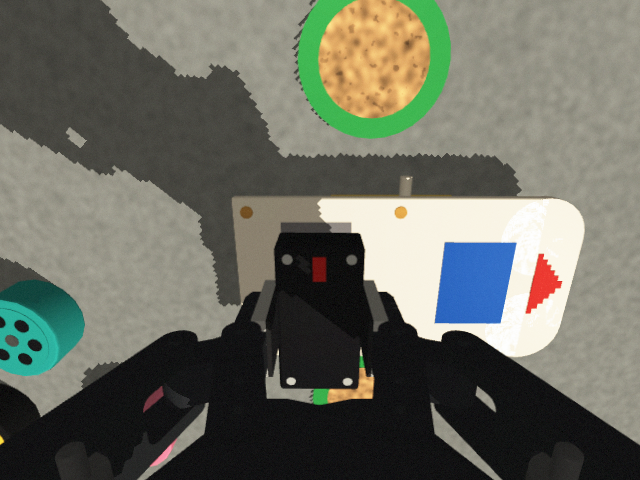

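```bash
python3 -c "
from part import *
meas('battery_box_c',.071)"
```

```text
tcp [ 0.5203 -0.0305  0.0233] jaw yaw 41.0 tilt [ 0.03  -0.058 -0.998] open 0.0328 vel 0.003 t 13.0 j6 -0.91
lm 0.56 [316, 318] [ 0.5329 -0.0464]
ol 0.91 z [0.071 0.072 0.073] rect [520.4 -29. ] [34.2 66.7] 41.0 mean [517.9 -26.1] circ [520.3 -28.9]
```

Request:
servo_tool:
  moves:
    - {"dx":0,"dy":-4,"dz":0,"spin":0,"gripper":20}
    - {"dx":0,"dy":0,"dz":-10,"spin":0,"gripper":20}
    - {"dx":0,"dy":0,"dz":-8,"spin":0,"gripper":20}
    - {"dx":0,"dy":0,"dz":0,"spin":0,"gripper":20}
    - {"dx":0,"dy":0,"dz":0,"spin":0,"gripper":20}

```text
t: 13.65
tcp_pos: [0.52, -0.0352, 0.0036]
tcp_rot: [2.882, 1.078, 0.011]
ft_force: [0.0, -0.8, -1.5]
opening: 0.0323
```

```bash
python3 -c "
from part import *
meas('battery_box_c',.05)"
```

```text
tcp [ 0.52   -0.0352  0.0036] jaw yaw 41.0 tilt [ 0.03  -0.058 -0.998] open 0.0323 vel 0.014 t 13.65 j6 -0.92
lm 0.97 [316, 313] [ 0.5271 -0.0444]
ol 0.59 z [0.051 0.052 0.053] rect [520.1 -33.9] [34. 67.] 40.9 mean [517.4 -30.6] circ [520.2 -33.6]
few top 42259 0.03065447476101002
```

Within 1 mm. Lower the last 3 mm, release, back off.

Request:
servo_tool:
  moves:
    - {"dx":0,"dy":1,"dz":-3,"spin":0,"gripper":20}
    - {"dx":0,"dy":0,"dz":0,"spin":0,"gripper":20}
    - {"dx":0,"dy":0,"dz":0,"spin":0,"gripper":48}
    - {"dx":0,"dy":0,"dz":0,"spin":0,"gripper":48}
    - {"dx":0,"dy":0,"dz":0,"spin":0,"gripper":48}
    - {"dx":0,"dy":0,"dz":10,"spin":0,"gripper":48}
    - {"dx":0,"dy":0,"dz":20,"spin":0,"gripper":48}
    - {"dx":0,"dy":0,"dz":30,"spin":0,"gripper":48}

```text
t: 14.6
tcp_pos: [0.5178, -0.0334, 0.0608]
tcp_rot: [2.884, 1.08, 0.004]
ft_force: [0.6, -0.8, -0.4]
opening: 0.0482
```

```bash
python3 -c "
from part import *
meas('battery_box_c',.048,save='pics/w11.png')"
```

```text
tcp [ 0.5178 -0.0334  0.0608] jaw yaw 41.0 tilt [ 0.024 -0.057 -0.998] open 0.0482 vel 0.751 t 14.6 j6 -0.92
lm 0.94 [323, 261] [ 0.526  -0.0395]
ol 0.71 z [0.048 0.049 0.049] rect [521.  -32.8] [34.1 66.7] 40.9 mean [519.2 -30.8] circ [520.8 -32.5]
few top 4062 0.0026355944505029316
```

Request:
servo_tool:
  moves:
    - {"dx":0,"dy":0,"dz":30,"spin":-8,"gripper":55}
    - {"dx":0,"dy":0,"dz":20,"spin":-8,"gripper":55}
    - {"dx":4,"dy":-10,"dz":10,"spin":-8,"gripper":55}
    - {"dx":4,"dy":-10,"dz":0,"spin":-8,"gripper":55}
    - {"dx":4,"dy":-10,"dz":0,"spin":-8,"gripper":55}
    - {"dx":4,"dy":-10,"dz":0,"spin":-8,"gripper":55}
    - {"dx":4,"dy":-10,"dz":0,"spin":-8,"gripper":55}
    - {"dx":4,"dy":-10,"dz":0,"spin":-8,"gripper":55}

```text
t: 15.55
tcp_pos: [0.541, -0.0934, 0.1231]
tcp_rot: [3.011, -0.675, -0.05]
ft_force: [-0.4, 0.7, -0.2]
opening: 0.0549
```

Request:
servo_tool:
  moves:
    - {"dx":4,"dy":-10,"dz":0,"spin":-8,"gripper":55}
    - {"dx":4,"dy":-10,"dz":0,"spin":-8,"gripper":55}
    - {"dx":4,"dy":-10,"dz":0,"spin":-8,"gripper":55}
    - {"dx":4,"dy":-10,"dz":0,"spin":-8,"gripper":55}
    - {"dx":4,"dy":-10,"dz":0,"spin":-8,"gripper":55}
    - {"dx":4,"dy":-10,"dz":0,"spin":-8,"gripper":55}
    - {"dx":4,"dy":-10,"dz":0,"spin":-8,"gripper":55}
    - {"dx":4,"dy":-10,"dz":0,"spin":-8,"gripper":55}

```text
t: 16.35
tcp_pos: [0.57, -0.1748, 0.1168]
tcp_rot: [2.162, -2.239, -0.109]
ft_force: [0.3, 0.8, 0.2]
opening: 0.055
```

Request:
servo_tool:
  moves:
    - {"dx":4,"dy":-10,"dz":0,"spin":-8,"gripper":55}
    - {"dx":4,"dy":-10,"dz":0,"spin":-8,"gripper":55}
    - {"dx":4,"dy":-10,"dz":0,"spin":-8,"gripper":55}
    - {"dx":4,"dy":-10,"dz":0,"spin":-8,"gripper":55}
    - {"dx":4,"dy":-10,"dz":0,"spin":-8,"gripper":55}
    - {"dx":4,"dy":-10,"dz":0,"spin":-8,"gripper":55}
    - {"dx":0,"dy":0,"dz":0,"spin":0,"gripper":55}

```text
t: 17.05
tcp_pos: [0.5914, -0.2371, 0.1104]
tcp_rot: [-1.015, 2.97, 0.133]
ft_force: [-0.0, -0.5, 0.5]
opening: 0.0549
```

```bash
python3 -c "
from part import *
meas('breadboard_c',.010,save='pics/w12.png')"
```

```text
tcp [ 0.5914 -0.2371  0.1104] jaw yaw -142.3 tilt [-0.027  0.08  -0.996] open 0.0549 vel 0.074 t 17.05 j6 1.88
ol 0.87 z [0.01  0.011 0.012] rect [ 606.1 -258.1] [35.1 46.4] 48.7 mean [ 606.8 -259. ] circ [ 606.  -258.5]
```

View pics/w12.png

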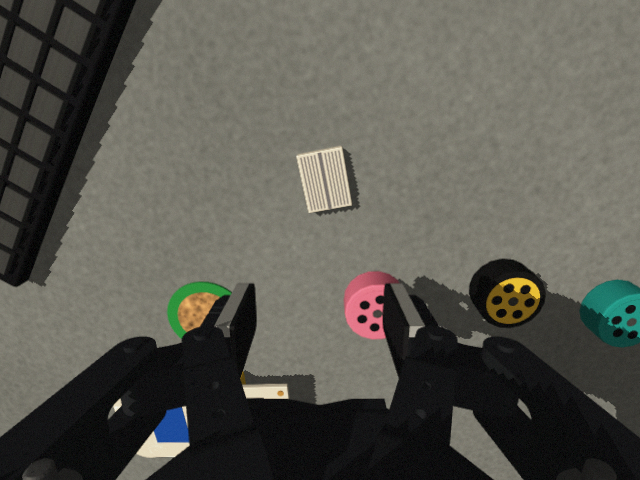

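Request:
servo_tool:
  moves:
    - {"dx":7,"dy":-10,"dz":-10,"spin":6,"gripper":60}
    - {"dx":6,"dy":-8,"dz":-10,"spin":5,"gripper":60}
    - {"dx":0,"dy":0,"dz":-10,"spin":0,"gripper":60}
    - {"dx":0,"dy":0,"dz":-10,"spin":0,"gripper":60}
    - {"dx":0,"dy":0,"dz":-10,"spin":0,"gripper":60}
    - {"dx":0,"dy":0,"dz":-10,"spin":0,"gripper":60}
    - {"dx":0,"dy":0,"dz":0,"spin":0,"gripper":60}
    - {"dx":0,"dy":0,"dz":0,"spin":0,"gripper":60}

```text
t: 18.0
tcp_pos: [0.6029, -0.2477, 0.0473]
tcp_rot: [1.322, -2.836, -0.139]
ft_force: [0.2, 0.1, -0.2]
opening: 0.0599
```

```bash
python3 -c "
from part import *
p=meas('breadboard_c',.010,save='pics/w13.png');print(p['obs']['joint_pos'].round(3),p['obs']['joint_torque'].round(1))"
```

```text
tcp [ 0.6029 -0.2477  0.0473] jaw yaw -130.1 tilt [-0.046  0.076 -0.996] open 0.0599 vel 0.015 t 18.0 j6 1.67
lm 0.67 [331, 226] [ 0.6063 -0.2582]
ol 0.88 z [0.01  0.011 0.012] rect [ 606.3 -258.3] [35.1 46.6] 48.6 mean [ 607.4 -259.3] circ [ 606.3 -258.5]
[-0.584  0.61   1.381  0.041  1.232  1.67 ] [  0.  -59.8 -25.4   0.2   0.5   0. ]
```

Request:
servo_tool:
  moves:
    - {"dx":1,"dy":-4,"dz":-12,"spin":-1,"gripper":60}
    - {"dx":1,"dy":-4,"dz":-12,"spin":0,"gripper":60}
    - {"dx":0,"dy":0,"dz":-12,"spin":0,"gripper":60}
    - {"dx":0,"dy":0,"dz":-12,"spin":0,"gripper":60}
    - {"dx":0,"dy":0,"dz":-12,"spin":0,"gripper":60}
    - {"dx":0,"dy":0,"dz":-6,"spin":0,"gripper":60}
    - {"dx":0,"dy":0,"dz":0,"spin":0,"gripper":60}
    - {"dx":0,"dy":0,"dz":0,"spin":0,"gripper":60}

```text
t: 18.95
tcp_pos: [0.6047, -0.2568, -0.0249]
tcp_rot: [1.295, -2.85, -0.139]
ft_force: [-0.1, 0.1, 0.4]
opening: 0.0598
```

```bash
python3 -c "
from part import *
p=meas('breadboard_c',.010,save='pics/w14.png')"
```

```text
tcp [ 0.6047 -0.2568 -0.0249] jaw yaw -131.2 tilt [-0.044  0.077 -0.996] open 0.0598 vel 0.009 t 18.95 j6 1.67
lm 0.74 [318, 296] [ 0.6065 -0.2585]
ol 0.76 z [0.01  0.011 0.011] rect [ 606.3 -258.3] [35.2 47.4] 48.8 mean [ 608.3 -260.1] circ [ 606.7 -258.6]
```

View pics/w14.png

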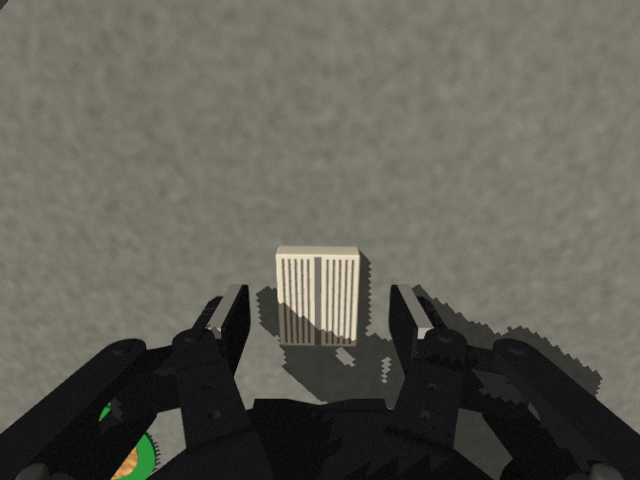

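Request:
servo_tool:
  moves:
    - {"dx":0,"dy":1,"dz":-4,"spin":0,"gripper":60}
    - {"dx":0,"dy":0,"dz":-4,"spin":0,"gripper":60}
    - {"dx":0,"dy":0,"dz":0,"spin":0,"gripper":60}
    - {"dx":0,"dy":0,"dz":0,"spin":0,"gripper":60}

```text
t: 19.5
tcp_pos: [0.6062, -0.2565, -0.031]
tcp_rot: [1.296, -2.852, -0.133]
ft_force: [0.8, 0.3, 0.2]
opening: 0.06
```

Request:
servo_tool:
  moves:
    - {"dx":0,"dy":0,"dz":0,"spin":0,"gripper":20}
    - {"dx":0,"dy":0,"dz":0,"spin":0,"gripper":20}
    - {"dx":0,"dy":0,"dz":0,"spin":0,"gripper":20}
    - {"dx":0,"dy":0,"dz":0,"spin":0,"gripper":20}
    - {"dx":0,"dy":0,"dz":0,"spin":0,"gripper":20}

```text
t: 20.0
tcp_pos: [0.6065, -0.2569, -0.0301]
tcp_rot: [1.296, -2.852, -0.131]
ft_force: [-0.7, 0.0, -1.2]
opening: 0.0334
```

```bash
python3 -c "
from part import *
p=meas('breadboard_c',.010,save='pics/w15.png')"
```

```text
tcp [ 0.6065 -0.2569 -0.0301] jaw yaw -131.2 tilt [-0.04   0.074 -0.996] open 0.0334 vel 0.002 t 20.0 j6 1.67
lm 0.65 [318, 308] [ 0.6059 -0.2565]
ol 0.59 z [0.01  0.011 0.012] rect [ 606.9 -258.3] [35.1 47. ] 49.0 mean [ 608.9 -260.2] circ [ 607.  -258.5]
```

View pics/w15.png

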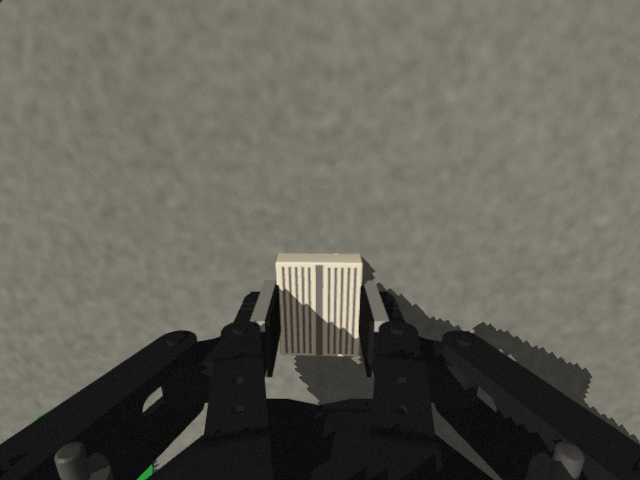

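Request:
servo_tool:
  moves:
    - {"dx":0,"dy":0,"dz":6,"spin":0,"gripper":20}
    - {"dx":0,"dy":0,"dz":15,"spin":0,"gripper":20}
    - {"dx":0,"dy":0,"dz":20,"spin":0,"gripper":20}
    - {"dx":0,"dy":5,"dz":20,"spin":0,"gripper":20}
    - {"dx":-1,"dy":15,"dz":20,"spin":-1,"gripper":20}
    - {"dx":-3,"dy":25,"dz":10,"spin":-2,"gripper":20}
    - {"dx":-3,"dy":25,"dz":0,"spin":-2,"gripper":20}
    - {"dx":-3,"dy":25,"dz":0,"spin":-2,"gripper":20}

```text
t: 20.95
tcp_pos: [0.5979, -0.164, 0.0723]
tcp_rot: [-1.107, 2.932, 0.122]
ft_force: [1.0, 0.4, 0.1]
opening: 0.0333
```

Request:
servo_tool:
  moves:
    - {"dx":-3,"dy":25,"dz":0,"spin":-1,"gripper":20}
    - {"dx":-3,"dy":25,"dz":0,"spin":0,"gripper":20}
    - {"dx":-3,"dy":25,"dz":0,"spin":0,"gripper":20}
    - {"dx":-3,"dy":25,"dz":0,"spin":0,"gripper":20}
    - {"dx":-3,"dy":25,"dz":0,"spin":0,"gripper":20}
    - {"dx":-3,"dy":25,"dz":0,"spin":0,"gripper":20}
    - {"dx":-3,"dy":15,"dz":0,"spin":0,"gripper":20}
    - {"dx":0,"dy":0,"dz":0,"spin":0,"gripper":20}

```text
t: 21.75
tcp_pos: [0.5783, 0.0093, 0.0851]
tcp_rot: [-1.08, 2.93, 0.108]
ft_force: [0.9, -0.5, 0.8]
opening: 0.0329
```

```bash
python3 -c "
from part import *
z=telemetry.get_obs()['tcp_pos'][2]
p=meas('breadboard_c',z+.0301+.010,save='pics/w16.png')"
```

```text
tcp [0.5783 0.0093 0.0851] jaw yaw -139.6 tilt [-0.008  0.071 -0.997] open 0.0329 vel 0.017 t 21.75 j6 2.18
lm 0.78 [318, 306] [0.5572 0.0375]
ol 0.9 z [0.125 0.126 0.127] rect [578.    8.5] [35.7 47.1] 39.9 mean [579.3   6. ] circ [577.9   8.1]
```

View pics/w16.png

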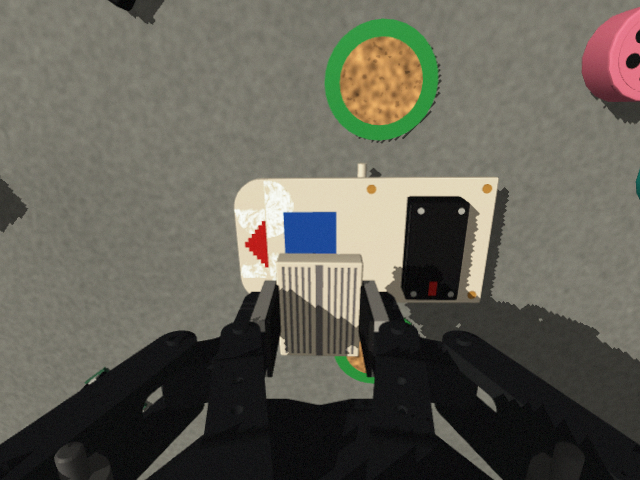

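Request:
servo_tool:
  moves:
    - {"dx":2,"dy":11,"dz":-10,"spin":1,"gripper":20}
    - {"dx":0,"dy":0,"dz":-15,"spin":0,"gripper":20}
    - {"dx":0,"dy":0,"dz":-15,"spin":0,"gripper":20}
    - {"dx":0,"dy":0,"dz":-15,"spin":0,"gripper":20}
    - {"dx":0,"dy":0,"dz":-8,"spin":0,"gripper":20}
    - {"dx":0,"dy":0,"dz":0,"spin":0,"gripper":20}
    - {"dx":0,"dy":0,"dz":0,"spin":0,"gripper":20}

```text
t: 22.6
tcp_pos: [0.5825, 0.0145, 0.0159]
tcp_rot: [-1.097, 2.925, 0.107]
ft_force: [-0.8, -0.0, 0.2]
opening: 0.0331
```

```bash
python3 -c "
from part import *
z=telemetry.get_obs()['tcp_pos'][2]
p=meas('breadboard_c',z+.0301+.010,save='pics/w17.png')"
```

```text
tcp [0.5825 0.0145 0.0159] jaw yaw -138.9 tilt [-0.01   0.07  -0.998] open 0.0331 vel 0.012 t 22.6 j6 2.17
lm 0.96 [317, 305] [0.574  0.0255]
ol 0.77 z [0.056 0.057 0.058] rect [582.1  13. ] [35.1 46.7] 41.3 mean [583.8  11. ] circ [582.1  12.8]
```

Request:
servo_tool:
  moves:
    - {"dx":-2,"dy":7,"dz":0,"spin":0,"gripper":20}
    - {"dx":0,"dy":0,"dz":-6,"spin":0,"gripper":20}
    - {"dx":0,"dy":0,"dz":-5,"spin":0,"gripper":20}
    - {"dx":0,"dy":0,"dz":0,"spin":0,"gripper":20}
    - {"dx":0,"dy":0,"dz":0,"spin":0,"gripper":20}

```text
t: 23.25
tcp_pos: [0.582, 0.0224, 0.0066]
tcp_rot: [-1.097, 2.921, 0.103]
ft_force: [1.2, -0.1, -0.7]
opening: 0.0331
```

```bash
python3 -c "
from part import *
z=telemetry.get_obs()['tcp_pos'][2]
p=meas('breadboard_c',z+.0301+.010,save='pics/w18.png')"
```

```text
tcp [0.582  0.0224 0.0066] jaw yaw -138.9 tilt [-0.005  0.069 -0.998] open 0.0331 vel 0.007 t 23.25 j6 2.18
ol 0.65 z [0.047 0.048 0.049] rect [581.1  21.4] [35.  47.2] 41.0 mean [582.9  19.1] circ [581.3  21.2]
```

Request:
servo_tool:
  moves:
    - {"dx":0,"dy":-1,"dz":-5,"spin":0,"gripper":20}
    - {"dx":0,"dy":0,"dz":0,"spin":0,"gripper":20}
    - {"dx":0,"dy":0,"dz":0,"spin":0,"gripper":50}
    - {"dx":0,"dy":0,"dz":0,"spin":0,"gripper":50}
    - {"dx":0,"dy":0,"dz":0,"spin":0,"gripper":50}
    - {"dx":0,"dy":0,"dz":10,"spin":0,"gripper":50}
    - {"dx":0,"dy":0,"dz":20,"spin":0,"gripper":50}
    - {"dx":0,"dy":0,"dz":30,"spin":0,"gripper":50}

```text
t: 24.2
tcp_pos: [0.5788, 0.0214, 0.0601]
tcp_rot: [-1.098, 2.928, 0.11]
ft_force: [0.2, -0.3, 0.6]
opening: 0.0497
```

```bash
python3 -c "
from part import *
p=meas('breadboard_c',.04,save='pics/w19.png')"
```

```text
tcp [0.5788 0.0214 0.0601] jaw yaw -138.9 tilt [-0.013  0.07  -0.997] open 0.0497 vel 0.673 t 24.2 j6 2.19
lm 0.74 [318, 248] [0.5785 0.0259]
ol 0.81 z [0.04  0.041 0.042] rect [581.7  19.9] [35.1 46.6] 41.2 mean [582.7  18.6] circ [581.8  19.7]
```

View pics/w19.png

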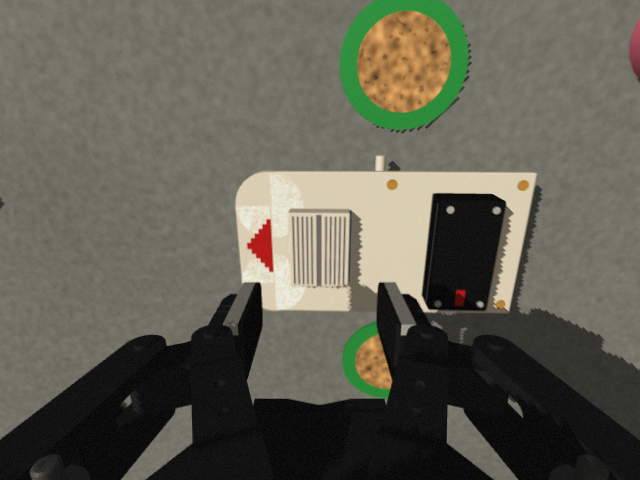

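Request:
servo_tool:
  moves:
    - {"dx":0,"dy":0,"dz":20,"spin":0,"gripper":50}
    - {"dx":2,"dy":20,"dz":20,"spin":4,"gripper":50}
    - {"dx":4,"dy":30,"dz":10,"spin":5,"gripper":50}
    - {"dx":4,"dy":30,"dz":0,"spin":5,"gripper":50}
    - {"dx":4,"dy":30,"dz":0,"spin":5,"gripper":50}
    - {"dx":4,"dy":30,"dz":0,"spin":5,"gripper":50}
    - {"dx":4,"dy":30,"dz":0,"spin":5,"gripper":50}
    - {"dx":4,"dy":30,"dz":0,"spin":5,"gripper":50}

```text
t: 25.15
tcp_pos: [0.6051, 0.2232, 0.1122]
tcp_rot: [1.928, -2.469, -0.108]
ft_force: [0.5, 0.1, 0.9]
opening: 0.0497
```

Request:
servo_tool:
  moves:
    - {"dx":4,"dy":20,"dz":0,"spin":4,"gripper":50}
    - {"dx":0,"dy":0,"dz":0,"spin":0,"gripper":50}
    - {"dx":0,"dy":0,"dz":0,"spin":0,"gripper":50}

```text
t: 25.45
tcp_pos: [0.6072, 0.2482, 0.1097]
tcp_rot: [2.02, -2.387, -0.111]
ft_force: [-0.5, -0.1, -1.1]
opening: 0.05
```

```bash
python3 -c "
from part import *
p=meas('control_board_c',.012,save='pics/w20.png')"
```

```text
tcp [0.6072 0.2482 0.1097] jaw yaw -99.6 tilt [-0.055  0.046 -0.997] open 0.05 vel 0.018 t 25.45 j6 1.91
lm 0.94 [300, 206] [0.6169 0.2667]
ol 0.64 z [0.003 0.005 0.013] rect [616.  267.2] [28.  50.9] 78.3 mean [620.2 267. ] circ [615.9 267.4]
```

View pics/w20.png

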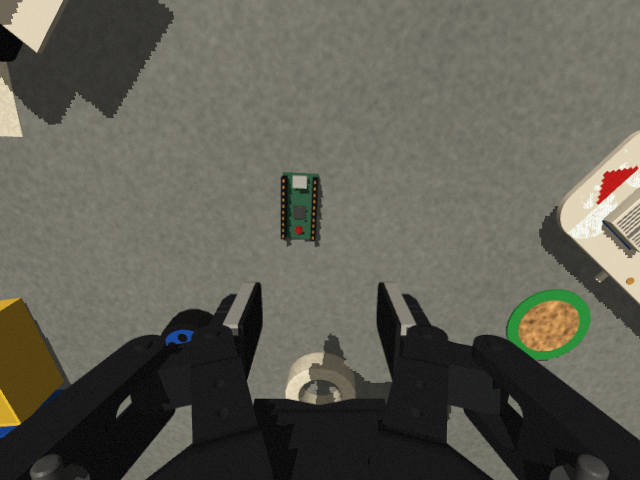

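Request:
servo_tool:
  moves:
    - {"dx":4,"dy":10,"dz":-10,"spin":-2,"gripper":50}
    - {"dx":3,"dy":9,"dz":-12,"spin":0,"gripper":50}
    - {"dx":0,"dy":0,"dz":-15,"spin":0,"gripper":50}
    - {"dx":0,"dy":0,"dz":-15,"spin":0,"gripper":50}
    - {"dx":0,"dy":0,"dz":-15,"spin":0,"gripper":50}
    - {"dx":0,"dy":0,"dz":-10,"spin":0,"gripper":50}
    - {"dx":0,"dy":0,"dz":0,"spin":0,"gripper":50}
    - {"dx":0,"dy":0,"dz":0,"spin":0,"gripper":50}

```text
t: 26.4
tcp_pos: [0.6158, 0.2605, 0.0297]
tcp_rot: [1.968, -2.433, -0.11]
ft_force: [0.0, 0.6, 0.7]
opening: 0.05
```

```bash
python3 -c "
from part import *
p=meas('control_board_c',.012,save='pics/w21.png')"
```

```text
tcp [0.6158 0.2605 0.0297] jaw yaw -102.1 tilt [-0.052  0.048 -0.997] open 0.05 vel 0.008 t 26.4 j6 1.96
lm 0.96 [311, 252] [0.6178 0.2663]
ol 0.61 z [0.003 0.005 0.013] rect [616.3 267.4] [28. 51.] 77.8 mean [621.1 266.8] circ [616.1 267.7]
```

Request:
servo_tool:
  moves:
    - {"dx":-2,"dy":9,"dz":0,"spin":0,"gripper":50}
    - {"dx":0,"dy":0,"dz":-12,"spin":0,"gripper":50}
    - {"dx":0,"dy":0,"dz":-15,"spin":0,"gripper":50}
    - {"dx":0,"dy":0,"dz":-12,"spin":0,"gripper":50}
    - {"dx":0,"dy":0,"dz":-8,"spin":0,"gripper":50}
    - {"dx":0,"dy":0,"dz":0,"spin":0,"gripper":50}
    - {"dx":0,"dy":0,"dz":0,"spin":0,"gripper":50}

```text
t: 27.25
tcp_pos: [0.6138, 0.2711, -0.0204]
tcp_rot: [1.97, -2.433, -0.108]
ft_force: [0.3, 0.6, 1.3]
opening: 0.0502
```

```bash
python3 -c "
from part import *
p=meas('control_board_c',.012,save='pics/w22.png')"
```

```text
tcp [ 0.6138  0.2711 -0.0204] jaw yaw -102.1 tilt [-0.05   0.048 -0.998] open 0.0502 vel 0.016 t 27.25 j6 1.96
lm 0.94 [326, 291] [0.6155 0.2673]
ol 0.6 z [0.003 0.005 0.013] rect [616.3 267.4] [28.2 51.1] 77.9 mean [621.7 266.3] circ [616.2 267. ]
```

View pics/w22.png

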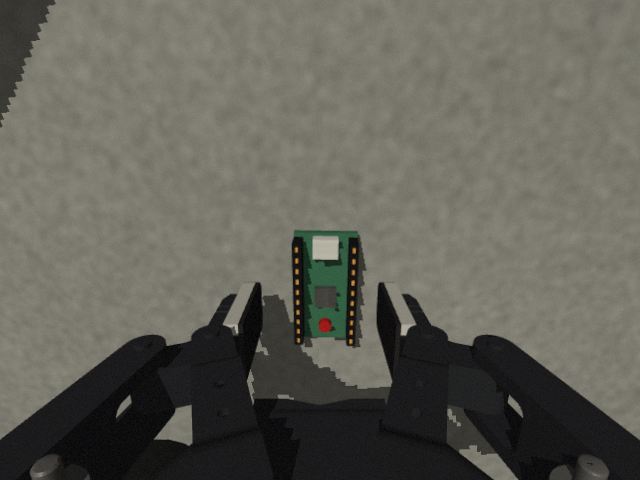

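Request:
servo_tool:
  moves:
    - {"dx":0,"dy":-2,"dz":-5,"spin":0,"gripper":50}
    - {"dx":0,"dy":0,"dz":-5,"spin":0,"gripper":50}
    - {"dx":0,"dy":0,"dz":0,"spin":0,"gripper":50}
    - {"dx":0,"dy":0,"dz":0,"spin":0,"gripper":50}

```text
t: 27.8
tcp_pos: [0.6155, 0.269, -0.0289]
tcp_rot: [1.972, -2.436, -0.105]
ft_force: [-0.3, 0.3, 0.1]
opening: 0.0503
```

Request:
servo_tool:
  moves:
    - {"dx":0,"dy":0,"dz":-3,"spin":0,"gripper":50}
    - {"dx":0,"dy":0,"dz":0,"spin":0,"gripper":15}
    - {"dx":0,"dy":0,"dz":0,"spin":0,"gripper":15}
    - {"dx":0,"dy":0,"dz":0,"spin":0,"gripper":15}
    - {"dx":0,"dy":0,"dz":0,"spin":0,"gripper":15}
    - {"dx":0,"dy":0,"dz":0,"spin":0,"gripper":15}

```text
t: 28.4
tcp_pos: [0.6167, 0.268, -0.0299]
tcp_rot: [1.974, -2.437, -0.101]
ft_force: [0.1, -0.6, -0.0]
opening: 0.0263
```

```bash
python3 -c "
from part import *
p=meas('control_board_c',.012,save='pics/w23.png')"
```

```text
tcp [ 0.6167  0.268  -0.0299] jaw yaw -102.0 tilt [-0.044  0.048 -0.998] open 0.0263 vel 0.002 t 28.4 j6 1.96
lm 0.58 [321, 306] [0.6162 0.2665]
ol 0.61 z [0.003 0.005 0.013] rect [616.4 267.1] [28.1 51.3] 77.9 mean [622.7 265.7] circ [616.3 266.8]
```

View pics/w23.png

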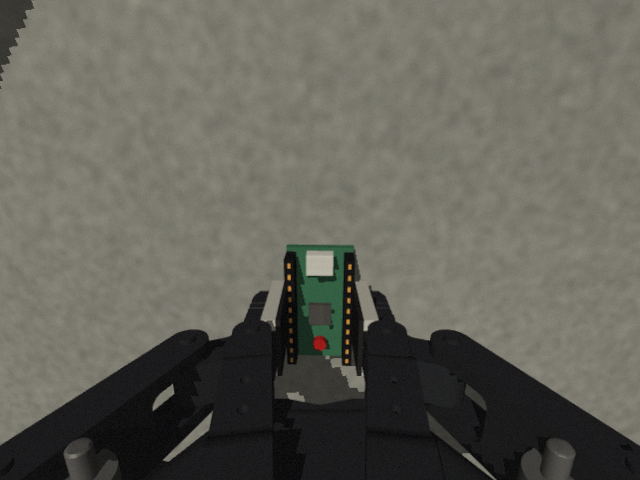

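Request:
servo_tool:
  moves:
    - {"dx":0,"dy":0,"dz":6,"spin":0,"gripper":15}
    - {"dx":0,"dy":0,"dz":15,"spin":0,"gripper":15}
    - {"dx":0,"dy":0,"dz":20,"spin":0,"gripper":15}
    - {"dx":0,"dy":0,"dz":20,"spin":0,"gripper":15}
    - {"dx":0,"dy":-5,"dz":20,"spin":-1,"gripper":15}
    - {"dx":-4,"dy":-15,"dz":20,"spin":-3,"gripper":15}
    - {"dx":-9,"dy":-25,"dz":5,"spin":-3,"gripper":15}
    - {"dx":-9,"dy":-25,"dz":0,"spin":-3,"gripper":15}

```text
t: 29.35
tcp_pos: [0.5954, 0.1999, 0.0874]
tcp_rot: [-1.751, 2.597, 0.099]
ft_force: [0.0, 0.3, -0.3]
opening: 0.026
```

Request:
servo_tool:
  moves:
    - {"dx":-9,"dy":-25,"dz":0,"spin":-3,"gripper":15}
    - {"dx":-9,"dy":-25,"dz":0,"spin":-3,"gripper":15}
    - {"dx":-9,"dy":-25,"dz":0,"spin":-3,"gripper":15}
    - {"dx":-9,"dy":-25,"dz":0,"spin":-3,"gripper":15}
    - {"dx":-9,"dy":-25,"dz":0,"spin":-3,"gripper":15}
    - {"dx":-9,"dy":-25,"dz":0,"spin":-3,"gripper":15}
    - {"dx":-9,"dy":-25,"dz":0,"spin":-3,"gripper":15}
    - {"dx":-6,"dy":-20,"dz":0,"spin":-2,"gripper":15}

```text
t: 30.15
tcp_pos: [0.5266, -0.0027, 0.1009]
tcp_rot: [-1.166, 2.88, 0.077]
ft_force: [0.4, -0.2, -0.6]
opening: 0.0262
```

Request:
servo_tool:
  moves:
    - {"dx":0,"dy":-5,"dz":0,"spin":0,"gripper":15}
    - {"dx":0,"dy":0,"dz":0,"spin":0,"gripper":15}

```text
t: 30.35
tcp_pos: [0.5269, -0.0103, 0.1035]
tcp_rot: [-1.16, 2.879, 0.073]
ft_force: [-0.1, 0.6, -0.7]
opening: 0.0265
```

```bash
python3 -c "
from part import *
z=telemetry.get_obs()['tcp_pos'][2]
p=meas('control_board_c',z+.0299+.012,save='pics/w24.png')"
```

```text
tcp [ 0.5269 -0.0103  0.1035] jaw yaw -136.2 tilt [ 0.016  0.057 -0.998] open 0.0265 vel 0.019 t 30.35 j6 2.07
lm 0.83 [318, 304] [0.5029 0.0184]
ol 0.69 z [0.137 0.138 0.147] rect [524.7 -10.4] [28.1 51.4] 43.3 mean [529.4 -15.4] circ [524.7 -10.6]
```

View pics/w24.png

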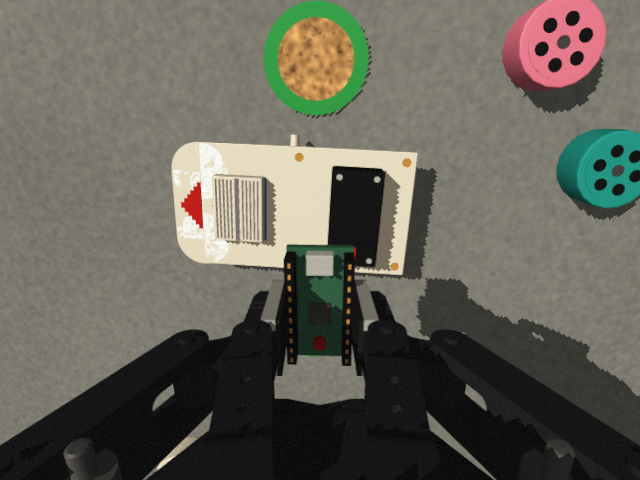

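Request:
servo_tool:
  moves:
    - {"dx":-2,"dy":-12,"dz":0,"spin":-2,"gripper":15}
    - {"dx":-2,"dy":-10,"dz":-10,"spin":0,"gripper":15}
    - {"dx":0,"dy":0,"dz":-15,"spin":0,"gripper":15}
    - {"dx":0,"dy":0,"dz":-15,"spin":0,"gripper":15}
    - {"dx":0,"dy":0,"dz":-12,"spin":0,"gripper":15}
    - {"dx":0,"dy":0,"dz":-10,"spin":0,"gripper":15}
    - {"dx":0,"dy":0,"dz":0,"spin":0,"gripper":15}
    - {"dx":0,"dy":0,"dz":0,"spin":0,"gripper":15}

```text
t: 31.3
tcp_pos: [0.5214, -0.0324, 0.0349]
tcp_rot: [-1.114, 2.9, 0.076]
ft_force: [0.3, -0.4, -0.3]
opening: 0.0261
```

```bash
python3 -c "
from part import *
z=telemetry.get_obs()['tcp_pos'][2]
p=meas('control_board_c',z+.0299+.012)"
```

```text
tcp [ 0.5214 -0.0324  0.0349] jaw yaw -138.0 tilt [ 0.014  0.058 -0.998] open 0.0261 vel 0.013 t 31.3 j6 2.04
lm 0.79 [319, 304] [ 0.5096 -0.0186]
ol 0.68 z [0.068 0.07  0.078] rect [519.3 -33. ] [28.7 51.2] 41.7 mean [524.  -37.8] circ [519.6 -32.8]
```

Request:
servo_tool:
  moves:
    - {"dx":1,"dy":0,"dz":-7,"spin":-0.7,"gripper":15}
    - {"dx":0,"dy":0,"dz":-7,"spin":0,"gripper":15}
    - {"dx":0,"dy":0,"dz":0,"spin":0,"gripper":15}
    - {"dx":0,"dy":0,"dz":0,"spin":0,"gripper":15}

```text
t: 31.85
tcp_pos: [0.5242, -0.0326, 0.0218]
tcp_rot: [-1.094, 2.903, 0.071]
ft_force: [0.4, 0.9, -0.1]
opening: 0.0263
```

```bash
python3 -c "
from part import *
z=telemetry.get_obs()['tcp_pos'][2]
p=meas('control_board_c',z+.0299+.012)"
```

```text
tcp [ 0.5242 -0.0326  0.0218] jaw yaw -138.7 tilt [ 0.02   0.056 -0.998] open 0.0263 vel 0.009 t 31.85 j6 2.06
lm 0.97 [321, 306] [ 0.513  -0.0212]
ol 0.96 z [0.055 0.057 0.065] rect [522.5 -32.9] [28.  51.7] 40.1 mean [526.9 -38. ] circ [521.8 -32.9]
few top 2049 0.0028839204438537436
few top 2300 0.04815796719433221
```

Request:
servo_tool:
  moves:
    - {"dx":-1,"dy":0,"dz":-3,"spin":0,"gripper":15}
    - {"dx":0,"dy":0,"dz":0,"spin":0,"gripper":15}
    - {"dx":0,"dy":0,"dz":0,"spin":0,"gripper":45}
    - {"dx":0,"dy":0,"dz":0,"spin":0,"gripper":45}
    - {"dx":0,"dy":0,"dz":0,"spin":0,"gripper":45}
    - {"dx":0,"dy":0,"dz":10,"spin":0,"gripper":45}
    - {"dx":0,"dy":0,"dz":20,"spin":0,"gripper":45}
    - {"dx":0,"dy":0,"dz":30,"spin":0,"gripper":45}

```text
t: 32.8
tcp_pos: [0.5201, -0.0317, 0.0782]
tcp_rot: [-1.096, 2.909, 0.078]
ft_force: [0.3, -0.2, -0.5]
opening: 0.0452
```

```bash
python3 -c "
from part import *
p=meas('control_board_c',.06,save='pics/w25.png')"
```

```text
tcp [ 0.5201 -0.0317  0.0782] jaw yaw -138.8 tilt [ 0.012  0.058 -0.998] open 0.0452 vel 0.741 t 32.8 j6 2.07
lm 0.97 [322, 250] [ 0.516  -0.0256]
ol 0.92 z [0.051 0.053 0.061] rect [521.6 -33.1] [28.1 50.5] 40.9 mean [524.7 -36.2] circ [521.5 -32.8]
few top 4072 0.04066754233917254
```

View pics/w25.png

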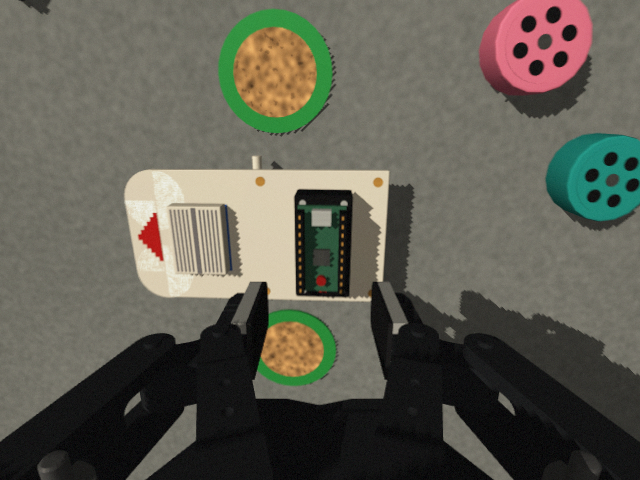

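Request:
servo_tool:
  moves:
    - {"dx":0,"dy":-5,"dz":20,"spin":0,"gripper":74}
    - {"dx":-8,"dy":-20,"dz":15,"spin":0,"gripper":74}
    - {"dx":-12,"dy":-30,"dz":0,"spin":0,"gripper":74}
    - {"dx":-12,"dy":-30,"dz":0,"spin":0,"gripper":74}
    - {"dx":-12,"dy":-30,"dz":0,"spin":0,"gripper":74}
    - {"dx":-12,"dy":-30,"dz":0,"spin":0,"gripper":74}
    - {"dx":-12,"dy":-30,"dz":0,"spin":0,"gripper":74}
    - {"dx":-12,"dy":-30,"dz":0,"spin":0,"gripper":74}

```text
t: 33.75
tcp_pos: [0.4379, -0.2388, 0.1147]
tcp_rot: [-1.107, 2.901, 0.077]
ft_force: [0.1, 0.2, -0.2]
opening: 0.0742
```

Request:
servo_tool:
  moves:
    - {"dx":-5,"dy":-20,"dz":0,"spin":0,"gripper":74}
    - {"dx":0,"dy":0,"dz":0,"spin":0,"gripper":74}
    - {"dx":0,"dy":0,"dz":0,"spin":0,"gripper":74}

```text
t: 34.05
tcp_pos: [0.43, -0.2624, 0.1131]
tcp_rot: [-1.099, 2.905, 0.081]
ft_force: [0.2, -0.2, -1.0]
opening: 0.0737
```

```bash
python3 -c "
from part import *
p=meas('yellow_wheel_c',.026,save='pics/w26.png')"
```

```text
tcp [ 0.43   -0.2624  0.1131] jaw yaw -138.6 tilt [ 0.014  0.061 -0.998] open 0.0737 vel 0.019 t 34.05 j6 1.58
lm 0.97 [463, 238] [ 0.3387 -0.3237]
lm 0.83 [209, 212] [ 0.5038 -0.2028]
lm 0.69 [276, 299] [ 0.4136 -0.1789]
lm 0.58 [343, 207] [ 0.4259 -0.2784]
ol 0.86 z [0.026 0.027 0.028] rect [ 427.3 -278.1] [53.1 52.9] 73.5 mean [ 428.  -278.7] circ [ 427.2 -277.8]
ol 0.71 z [0.015 0.027 0.028] rect [ 334.4 -325.9] [52.9 52.6] 14.3 mean [ 335.9 -326. ] circ [ 334.5 -325.5]
ol 0.69 z [0.014 0.027 0.028] rect [ 413.9 -180.9] [52.3 52.5] 43.3 mean [ 414.8 -182.3] circ [ 413.7 -180.3]
ol 0.69 z [0.02  0.027 0.028] rect [ 505.5 -201.3] [53.4 52.8] 41.3 mean [ 505.8 -202.4] circ [ 505.7 -200.6]
```

View pics/w26.png

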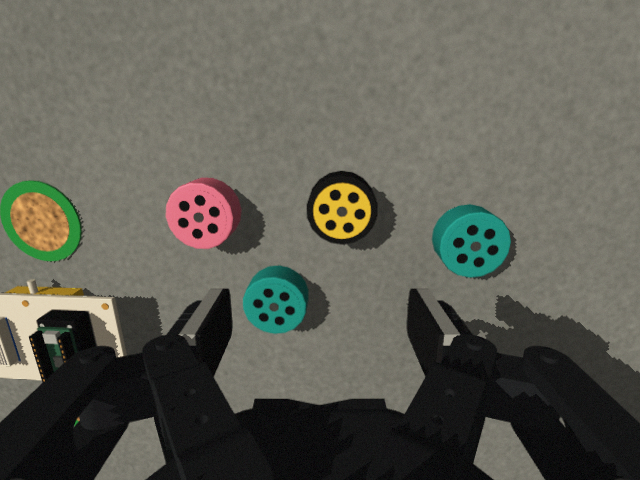

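Request:
servo_tool:
  moves:
    - {"dx":-1,"dy":-7,"dz":-10,"spin":0,"gripper":74}
    - {"dx":-1,"dy":-6,"dz":-15,"spin":0,"gripper":74}
    - {"dx":0,"dy":0,"dz":-15,"spin":0,"gripper":74}
    - {"dx":0,"dy":0,"dz":-15,"spin":0,"gripper":74}
    - {"dx":0,"dy":0,"dz":-15,"spin":0,"gripper":74}
    - {"dx":0,"dy":0,"dz":-10,"spin":0,"gripper":74}
    - {"dx":0,"dy":0,"dz":0,"spin":0,"gripper":74}
    - {"dx":0,"dy":0,"dz":0,"spin":0,"gripper":74}

```text
t: 35.0
tcp_pos: [0.4301, -0.2711, 0.0276]
tcp_rot: [-1.116, 2.899, 0.08]
ft_force: [-0.1, 0.0, -0.2]
opening: 0.074
```

```bash
python3 -c "
from part import *
p=meas('yellow_wheel_c',.026,save='pics/w27.png')"
```

```text
tcp [ 0.4301 -0.2711  0.0276] jaw yaw -137.9 tilt [ 0.014  0.06  -0.998] open 0.074 vel 0.009 t 35.0 j6 1.55
lm 0.9 [332, 256] [ 0.427 -0.277]
lm 0.8 [145, 262] [ 0.5045 -0.1989]
lm 0.77 [247, 371] [ 0.4131 -0.1805]
lm 0.55 [503, 300] [ 0.3365 -0.3244]
ol 0.97 z [0.01  0.027 0.028] rect [ 414.3 -188. ] [40.4 45.2] 63.4 mean [ 414.4 -188.9] circ [ 414.  -183.2]
ol 0.96 z [0.013 0.027 0.028] rect [ 505.8 -201.3] [54.3 52.6] 85.4 mean [ 506.1 -203.2] circ [ 505.8 -201. ]
ol 0.73 z [0.022 0.027 0.028] rect [ 427.4 -278.1] [53.  53.2] 89.3 mean [ 428.4 -279.3] circ [ 427.3 -277.7]
ol 0.59 z [0.013 0.027 0.028] rect [ 334.5 -327. ] [54.3 51.1] 6.8 mean [ 337.  -327.3] circ [ 334.4 -326.2]
```

Request:
servo_tool:
  moves:
    - {"dx":-3,"dy":-5,"dz":0,"spin":0,"gripper":74}
    - {"dx":0,"dy":0,"dz":-10,"spin":0,"gripper":74}
    - {"dx":0,"dy":0,"dz":-15,"spin":0,"gripper":74}
    - {"dx":0,"dy":0,"dz":-12,"spin":0,"gripper":74}
    - {"dx":0,"dy":0,"dz":-8,"spin":0,"gripper":74}
    - {"dx":0,"dy":0,"dz":-4,"spin":0,"gripper":74}
    - {"dx":0,"dy":0,"dz":0,"spin":0,"gripper":74}
    - {"dx":0,"dy":0,"dz":0,"spin":0,"gripper":74}

```text
t: 35.95
tcp_pos: [0.428, -0.2789, -0.0223]
tcp_rot: [-1.114, 2.898, 0.071]
ft_force: [0.5, 0.0, 0.4]
opening: 0.0741
```

```bash
python3 -c "
from part import *
p=meas('yellow_wheel_c',.026,save='pics/w28.png')"
```

```text
tcp [ 0.428  -0.2789 -0.0223] jaw yaw -138.0 tilt [ 0.018  0.056 -0.998] open 0.0741 vel 0.003 t 35.95 j6 1.53
lm 0.67 [79, 310] [ 0.5045 -0.2002]
ol 0.77 z [0.01  0.027 0.028] rect [ 508.2 -202.4] [55.6 48.2] 59.5 mean [ 507.7 -205.7] circ [ 505.9 -201. ]
ol 0.76 z [0.019 0.027 0.028] rect [ 427.6 -278.3] [52.6 53.4] 3.3 mean [ 429. -280.] circ [ 427.5 -278. ]
ol 0.74 z [0.007 0.025 0.027] rect [ 336.  -334.9] [35.8 49.7] 83.9 mean [ 341.4 -340.7] circ [ 335.7 -329.9]
ol 0.62 z [0.004 0.025 0.027] rect [ 433.7 -169.8] [ 9.1 25.6] 37.2 mean [ 434.  -170.3] circ [ 434.2 -169.4]
```

View pics/w28.png

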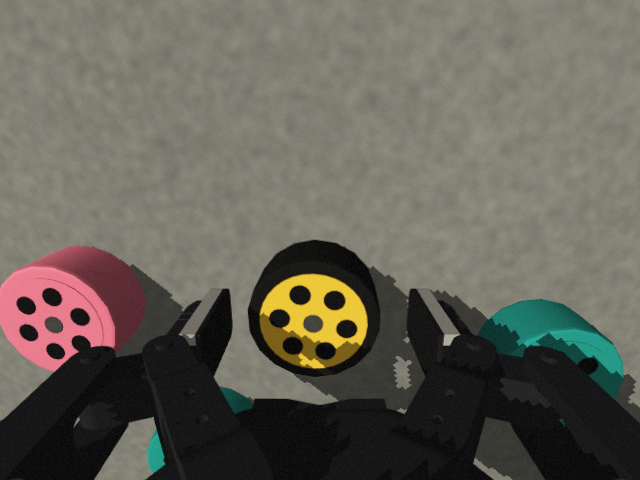

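Request:
servo_tool:
  moves:
    - {"dx":0,"dy":3,"dz":-6,"spin":0,"gripper":74}
    - {"dx":0,"dy":0,"dz":0,"spin":0,"gripper":74}
    - {"dx":0,"dy":0,"dz":0,"spin":0,"gripper":40}
    - {"dx":0,"dy":0,"dz":0,"spin":0,"gripper":40}
    - {"dx":0,"dy":0,"dz":0,"spin":0,"gripper":40}
    - {"dx":0,"dy":0,"dz":0,"spin":0,"gripper":40}
    - {"dx":0,"dy":0,"dz":0,"spin":0,"gripper":40}

```text
t: 36.8
tcp_pos: [0.4289, -0.2764, -0.0266]
tcp_rot: [-1.114, 2.896, 0.066]
ft_force: [0.2, 0.7, -0.7]
opening: 0.0523
```

```bash
python3 -c "
from part import *
p=meas('yellow_wheel_c',.026,save='pics/w29.png')"
```

```text
tcp [ 0.4289 -0.2764 -0.0266] jaw yaw -137.9 tilt [ 0.02   0.053 -0.998] open 0.0523 vel 0.002 t 36.8 j6 1.53
lm 0.86 [548, 368] [ 0.3348 -0.3246]
lm 0.83 [320, 307] [ 0.4277 -0.2782]
lm 0.78 [75, 313] [ 0.5049 -0.1997]
ol 0.79 z [0.009 0.026 0.027] rect [ 336.5 -332.2] [49.  41.3] 40.3 mean [ 338.6 -337.4] circ [ 334.2 -328.4]
ol 0.62 z [0.02  0.027 0.028] rect [ 428.1 -278.4] [52.6 53.4] 36.1 mean [ 429.4 -280.2] circ [ 427.8 -278.3]
ol 0.61 z [0.017 0.026 0.027] rect [ 435.  -179.5] [37.1 12.2] 85.6 mean [ 434.9 -182.6] circ [ 433.1 -179.3]
ol 0.59 z [0.011 0.027 0.028] rect [ 504.4 -202. ] [50.2 54.4] 26.3 mean [ 505.9 -205. ] circ [ 505.6 -201.2]
```

View pics/w29.png

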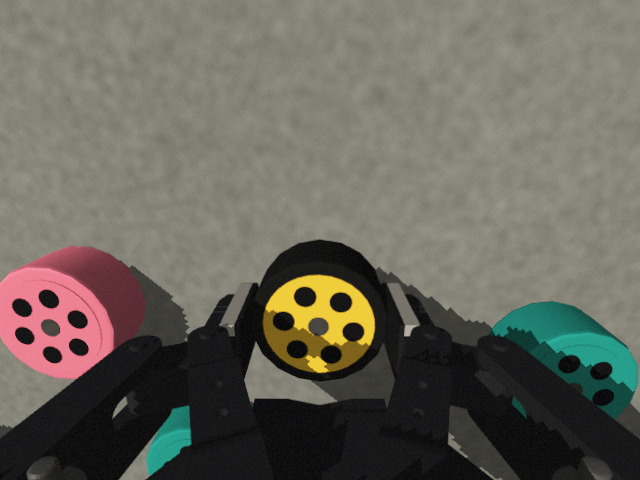

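Request:
servo_tool:
  moves:
    - {"dx":0,"dy":0,"dz":8,"spin":0,"gripper":40}
    - {"dx":0,"dy":0,"dz":20,"spin":0,"gripper":40}
    - {"dx":0,"dy":0,"dz":25,"spin":0,"gripper":40}
    - {"dx":0,"dy":0,"dz":25,"spin":0,"gripper":40}
    - {"dx":0,"dy":10,"dz":25,"spin":0,"gripper":40}
    - {"dx":2,"dy":20,"dz":10,"spin":0,"gripper":40}
    - {"dx":4,"dy":30,"dz":0,"spin":0,"gripper":40}
    - {"dx":4,"dy":30,"dz":0,"spin":0,"gripper":40}

```text
t: 37.75
tcp_pos: [0.4389, -0.1876, 0.0942]
tcp_rot: [-1.105, 2.898, 0.061]
ft_force: [-0.4, -0.5, -0.8]
opening: 0.052
```

Request:
servo_tool:
  moves:
    - {"dx":4,"dy":30,"dz":0,"spin":0,"gripper":40}
    - {"dx":4,"dy":30,"dz":0,"spin":0,"gripper":40}
    - {"dx":4,"dy":30,"dz":0,"spin":0,"gripper":40}
    - {"dx":4,"dy":30,"dz":0,"spin":0,"gripper":40}
    - {"dx":4,"dy":30,"dz":0,"spin":0,"gripper":40}
    - {"dx":4,"dy":30,"dz":0,"spin":0,"gripper":40}
    - {"dx":4,"dy":30,"dz":0,"spin":0,"gripper":40}
    - {"dx":0,"dy":15,"dz":0,"spin":0,"gripper":40}

```text
t: 38.55
tcp_pos: [0.4675, 0.0474, 0.0999]
tcp_rot: [-1.102, 2.894, 0.055]
ft_force: [0.7, -0.5, -1.0]
opening: 0.0521
```

Request:
servo_tool:
  moves:
    - {"dx":0,"dy":0,"dz":0,"spin":0,"gripper":40}
    - {"dx":0,"dy":0,"dz":0,"spin":0,"gripper":40}

```text
t: 38.75
tcp_pos: [0.4671, 0.0493, 0.1008]
tcp_rot: [-1.108, 2.891, 0.054]
ft_force: [-0.2, 0.9, -0.6]
opening: 0.0524
```

```bash
python3 -c "
from part import *
z=telemetry.get_obs()['tcp_pos'][2]
p=meas('yellow_wheel_c',z+.0266+.026,save='pics/w30.png')"
```

```text
tcp [0.4671 0.0493 0.1008] jaw yaw -138.1 tilt [ 0.029  0.049 -0.998] open 0.0524 vel 0.012 t 38.75 j6 2.2
lm 0.8 [323, 308] [0.4428 0.0758]
lm 0.63 [627, 28] [ 0.4371 -0.1386]
few top 4337 0.025843487913171842
ol 0.83 z [0.147 0.154 0.155] rect [465.5  47.4] [52.1 53.9] 40.9 mean [467.1  45.6] circ [465.9  47.8]
```

View pics/w30.png

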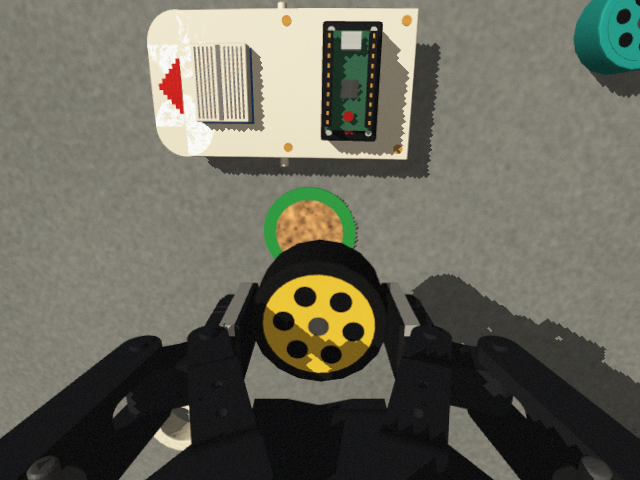

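Request:
servo_tool:
  moves:
    - {"dx":3,"dy":10,"dz":-5,"spin":0,"gripper":40}
    - {"dx":2,"dy":8,"dz":-15,"spin":0,"gripper":40}
    - {"dx":0,"dy":0,"dz":-18,"spin":0,"gripper":40}
    - {"dx":0,"dy":0,"dz":-18,"spin":0,"gripper":40}
    - {"dx":0,"dy":0,"dz":-18,"spin":0,"gripper":40}
    - {"dx":0,"dy":0,"dz":-12,"spin":0,"gripper":40}
    - {"dx":0,"dy":0,"dz":0,"spin":0,"gripper":40}
    - {"dx":0,"dy":0,"dz":0,"spin":0,"gripper":40}

```text
t: 39.7
tcp_pos: [0.4746, 0.065, 0.0103]
tcp_rot: [-1.089, 2.897, 0.054]
ft_force: [-0.0, 0.3, 0.1]
opening: 0.052
```

```bash
python3 -c "
from part import *
z=telemetry.get_obs()['tcp_pos'][2]
p=meas('yellow_wheel_c',z+.0266+.026)"
```

```text
tcp [0.4746 0.065  0.0103] jaw yaw -138.8 tilt [ 0.031  0.049 -0.998] open 0.052 vel 0.015 t 39.7 j6 2.23
lm 0.88 [320, 309] [0.4662 0.0725]
ol 0.94 z [0.057 0.064 0.065] rect [473.2  63. ] [52.7 52.9] 83.8 mean [474.4  61.2] circ [473.7  63.6]
few top 4845 0.002759412063216171
```

Request:
servo_tool:
  moves:
    - {"dx":-2,"dy":2,"dz":-10,"spin":0,"gripper":40}
    - {"dx":0,"dy":0,"dz":-10,"spin":0,"gripper":40}
    - {"dx":0,"dy":0,"dz":-8,"spin":0,"gripper":40}
    - {"dx":0,"dy":0,"dz":0,"spin":0,"gripper":40}
    - {"dx":0,"dy":0,"dz":0,"spin":0,"gripper":40}

```text
t: 40.35
tcp_pos: [0.4738, 0.0671, -0.0182]
tcp_rot: [-1.089, 2.893, 0.05]
ft_force: [-0.4, -0.6, -0.3]
opening: 0.052
```

```bash
python3 -c "
from part import *
z=telemetry.get_obs()['tcp_pos'][2]
p=meas('yellow_wheel_c',z+.0266+.026)"
```

```text
tcp [ 0.4738  0.0671 -0.0182] jaw yaw -138.8 tilt [ 0.036  0.048 -0.998] open 0.052 vel 0.014 t 40.35 j6 2.23
lm 0.95 [320, 307] [0.4707 0.0678]
lm 0.55 [284, 38] [ 0.5496 -0.0031]
ol 0.87 z [0.029 0.035 0.036] rect [472.   65.5] [52.  53.9] 43.3 mean [473.5  63.4] circ [472.   65.5]
```

Request:
servo_tool:
  moves:
    - {"dx":-1,"dy":0,"dz":-5,"spin":0,"gripper":40}
    - {"dx":0,"dy":0,"dz":0,"spin":0,"gripper":40}
    - {"dx":0,"dy":0,"dz":0,"spin":0,"gripper":74}
    - {"dx":0,"dy":0,"dz":0,"spin":0,"gripper":74}
    - {"dx":0,"dy":0,"dz":0,"spin":0,"gripper":74}
    - {"dx":0,"dy":0,"dz":15,"spin":0,"gripper":74}
    - {"dx":0,"dy":0,"dz":25,"spin":0,"gripper":74}
    - {"dx":0,"dy":0,"dz":30,"spin":0,"gripper":74}

```text
t: 41.3
tcp_pos: [0.4702, 0.0672, 0.0459]
tcp_rot: [-1.09, 2.898, 0.055]
ft_force: [1.4, -1.2, -0.4]
opening: 0.074
```

```bash
python3 -c "
from part import *
p=meas('yellow_wheel_c',.028,save='pics/w31.png')"
```

```text
tcp [0.4702 0.0672 0.0459] jaw yaw -138.8 tilt [ 0.029  0.049 -0.998] open 0.074 vel 0.799 t 41.3 j6 2.24
lm 0.6 [320, 246] [0.4728 0.0667]
```

View pics/w31.png

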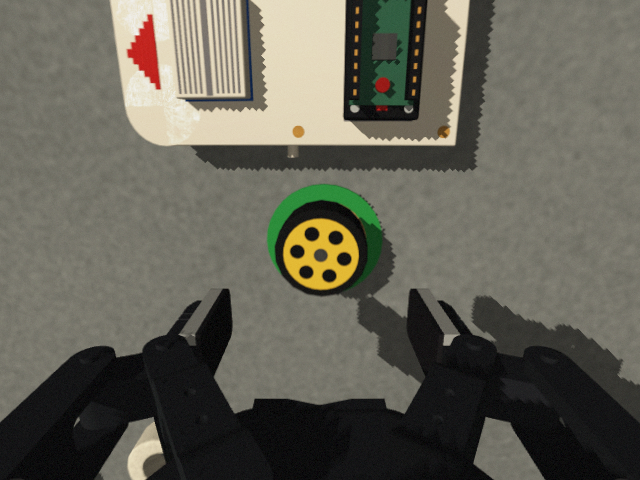

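Request:
servo_tool:
  moves:
    - {"dx":0,"dy":0,"dz":25,"spin":0,"gripper":74}
    - {"dx":0,"dy":10,"dz":20,"spin":0,"gripper":74}
    - {"dx":2,"dy":25,"dz":10,"spin":0,"gripper":74}
    - {"dx":4,"dy":30,"dz":0,"spin":0,"gripper":74}
    - {"dx":4,"dy":30,"dz":0,"spin":0,"gripper":74}
    - {"dx":4,"dy":30,"dz":0,"spin":0,"gripper":74}
    - {"dx":4,"dy":30,"dz":0,"spin":0,"gripper":74}
    - {"dx":4,"dy":30,"dz":0,"spin":0,"gripper":74}

```text
t: 42.25
tcp_pos: [0.4905, 0.2546, 0.0966]
tcp_rot: [-1.081, 2.907, 0.054]
ft_force: [-0.4, 0.5, 0.2]
opening: 0.0741
```

Request:
servo_tool:
  moves:
    - {"dx":4,"dy":30,"dz":0,"spin":0,"gripper":74}
    - {"dx":4,"dy":30,"dz":0,"spin":0,"gripper":74}
    - {"dx":4,"dy":30,"dz":0,"spin":0,"gripper":74}
    - {"dx":0,"dy":15,"dz":0,"spin":0,"gripper":74}
    - {"dx":0,"dy":0,"dz":0,"spin":0,"gripper":74}
    - {"dx":0,"dy":0,"dz":0,"spin":0,"gripper":74}

```text
t: 42.85
tcp_pos: [0.498, 0.3652, 0.0875]
tcp_rot: [-1.091, 2.916, 0.053]
ft_force: [-0.3, -0.8, -0.1]
opening: 0.0743
```

```bash
python3 -c "
from part import *
p=meas('blue_wheel_c',.026,save='pics/w32.png')
for d in nets.landmark_of(p,'tape_roll')[:1]: print(d, onplane(p,[d['centre'][1]*640,d['centre'][0]*480],0))"
```

```text
tcp [0.498  0.3652 0.0875] jaw yaw -139.0 tilt [ 0.014  0.042 -0.999] open 0.0743 vel 0.012 t 42.85 j6 2.84
lm 0.93 [292, 244] [0.508  0.3893]
ol 0.85 z [0.024 0.027 0.028] rect [509.4 385.4] [53.1 52.6] 59.0 mean [510.  384.5] circ [509.3 385.9]
{'centre': [0.4, 0.7239], 'confidence': 0.87} [0.43789802 0.27869185 0.        ]
```

View pics/w32.png

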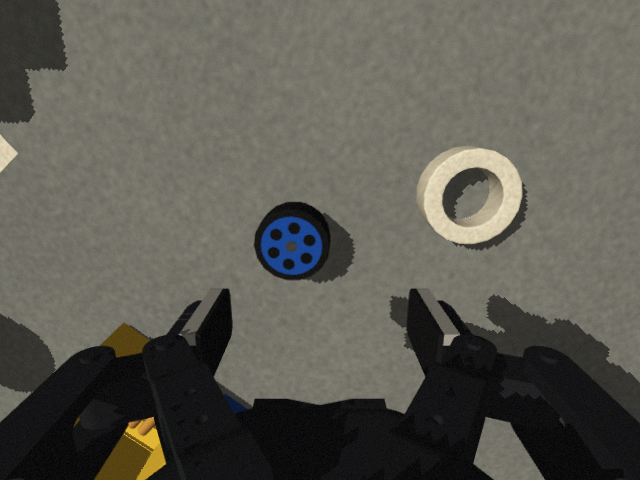

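Request:
servo_tool:
  moves:
    - {"dx":6,"dy":11,"dz":0,"spin":0,"gripper":74}
    - {"dx":6,"dy":11,"dz":-5,"spin":0,"gripper":74}
    - {"dx":0,"dy":0,"dz":-15,"spin":0,"gripper":74}
    - {"dx":0,"dy":0,"dz":-15,"spin":0,"gripper":74}
    - {"dx":0,"dy":0,"dz":-15,"spin":0,"gripper":74}
    - {"dx":0,"dy":0,"dz":-5,"spin":0,"gripper":74}
    - {"dx":0,"dy":0,"dz":0,"spin":0,"gripper":74}
    - {"dx":0,"dy":0,"dz":0,"spin":0,"gripper":74}

```text
t: 43.85
tcp_pos: [0.5171, 0.3903, 0.033]
tcp_rot: [-1.08, 2.91, 0.055]
ft_force: [-0.7, 0.6, 0.2]
opening: 0.074
```

```bash
python3 -c "
from part import *
p=meas('blue_wheel_c',.026,save='pics/w33.png')"
```

```text
tcp [0.5171 0.3903 0.033 ] jaw yaw -139.3 tilt [ 0.022  0.046 -0.999] open 0.074 vel 0.01 t 43.85 j6 2.87
lm 0.66 [333, 262] [0.5095 0.3884]
ol 0.65 z [0.024 0.027 0.028] rect [509.6 385.5] [52.6 53.5] 71.5 mean [510.3 384.5] circ [509.4 386. ]
```

Request:
servo_tool:
  moves:
    - {"dx":-7,"dy":-3,"dz":0,"spin":0,"gripper":74}
    - {"dx":0,"dy":0,"dz":-10,"spin":0,"gripper":74}
    - {"dx":0,"dy":0,"dz":-15,"spin":0,"gripper":74}
    - {"dx":0,"dy":0,"dz":-12,"spin":0,"gripper":74}
    - {"dx":0,"dy":0,"dz":-8,"spin":0,"gripper":74}
    - {"dx":0,"dy":0,"dz":-6,"spin":0,"gripper":74}
    - {"dx":0,"dy":0,"dz":0,"spin":0,"gripper":74}
    - {"dx":0,"dy":0,"dz":0,"spin":0,"gripper":74}

```text
t: 44.8
tcp_pos: [0.51, 0.3871, -0.0191]
tcp_rot: [-1.078, 2.907, 0.056]
ft_force: [0.1, -0.5, 0.3]
opening: 0.0741
```

```bash
python3 -c "
from part import *
p=meas('blue_wheel_c',.026,save='pics/w34.png')"
```

```text
tcp [ 0.51    0.3871 -0.0191] jaw yaw -139.3 tilt [ 0.026  0.048 -0.999] open 0.0741 vel 0.009 t 44.8 j6 2.86
lm 0.77 [316, 301] [0.5094 0.3881]
ol 0.83 z [0.021 0.027 0.028] rect [509.7 385.3] [53.  52.5] 5.4 mean [511.  383.8] circ [509.6 385.7]
ol 0.42 z [0.007 0.023 0.025] rect [450.  293.2] [33.2 65.4] 56.0 mean [453.1 292.6] circ [442.7 282.3]
```

View pics/w34.png

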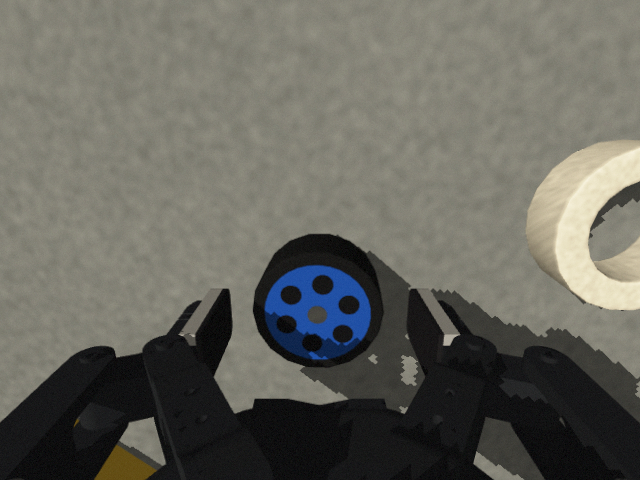

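Aligned, tape clear. Lower 8 mm and close.

Request:
servo_tool:
  moves:
    - {"dx":0,"dy":1,"dz":-8,"spin":0,"gripper":74}
    - {"dx":0,"dy":0,"dz":0,"spin":0,"gripper":74}
    - {"dx":0,"dy":0,"dz":0,"spin":0,"gripper":40}
    - {"dx":0,"dy":0,"dz":0,"spin":0,"gripper":40}
    - {"dx":0,"dy":0,"dz":0,"spin":0,"gripper":40}
    - {"dx":0,"dy":0,"dz":0,"spin":0,"gripper":40}
    - {"dx":0,"dy":0,"dz":0,"spin":0,"gripper":40}

```text
t: 45.65
tcp_pos: [0.5115, 0.389, -0.0252]
tcp_rot: [-1.077, 2.903, 0.057]
ft_force: [0.2, -0.8, -0.7]
opening: 0.0519
```

```bash
python3 -c "
from part import *
p=meas('blue_wheel_c',.026)"
```

```text
tcp [ 0.5115  0.389  -0.0252] jaw yaw -139.3 tilt [ 0.03   0.05  -0.998] open 0.0519 vel 0.002 t 45.65 j6 2.86
lm 0.94 [317, 307] [0.5104 0.3893]
ol 0.93 z [0.02  0.027 0.028] rect [510.8 386.7] [52.5 53.9] 11.3 mean [512.1 384.6] circ [510.8 387.5]
```

Request:
servo_tool:
  moves:
    - {"dx":0,"dy":0,"dz":8,"spin":0,"gripper":40}
    - {"dx":0,"dy":0,"dz":20,"spin":0,"gripper":40}
    - {"dx":0,"dy":0,"dz":25,"spin":0,"gripper":40}
    - {"dx":0,"dy":0,"dz":25,"spin":0,"gripper":40}
    - {"dx":0,"dy":-5,"dz":25,"spin":0,"gripper":40}
    - {"dx":2,"dy":-15,"dz":15,"spin":0,"gripper":40}
    - {"dx":6,"dy":-28,"dz":5,"spin":0,"gripper":40}
    - {"dx":6,"dy":-28,"dz":0,"spin":0,"gripper":40}

```text
t: 46.6
tcp_pos: [0.5236, 0.312, 0.1046]
tcp_rot: [-1.085, 2.9, 0.056]
ft_force: [-0.3, 0.7, 0.1]
opening: 0.052
```

Request:
servo_tool:
  moves:
    - {"dx":6,"dy":-28,"dz":0,"spin":0,"gripper":40}
    - {"dx":6,"dy":-28,"dz":0,"spin":0,"gripper":40}
    - {"dx":6,"dy":-28,"dz":0,"spin":0,"gripper":40}
    - {"dx":6,"dy":-28,"dz":0,"spin":0,"gripper":40}
    - {"dx":6,"dy":-28,"dz":0,"spin":0,"gripper":40}
    - {"dx":6,"dy":-28,"dz":0,"spin":0,"gripper":40}
    - {"dx":6,"dy":-28,"dz":0,"spin":0,"gripper":40}
    - {"dx":6,"dy":-28,"dz":0,"spin":0,"gripper":40}

```text
t: 47.4
tcp_pos: [0.5704, 0.072, 0.1068]
tcp_rot: [-1.084, 2.901, 0.053]
ft_force: [0.5, 0.8, -0.8]
opening: 0.0524
```

Request:
servo_tool:
  moves:
    - {"dx":6,"dy":-28,"dz":0,"spin":0,"gripper":40}
    - {"dx":6,"dy":-28,"dz":0,"spin":0,"gripper":40}
    - {"dx":6,"dy":-28,"dz":0,"spin":0,"gripper":40}
    - {"dx":6,"dy":-28,"dz":0,"spin":0,"gripper":40}
    - {"dx":6,"dy":-20,"dz":0,"spin":0,"gripper":40}
    - {"dx":0,"dy":0,"dz":0,"spin":0,"gripper":40}
    - {"dx":0,"dy":0,"dz":0,"spin":0,"gripper":40}

```text
t: 48.1
tcp_pos: [0.5973, -0.0754, 0.1071]
tcp_rot: [-1.073, 2.908, 0.052]
ft_force: [0.5, -0.5, -0.1]
opening: 0.0522
```

```bash
python3 -c "
from part import *
z=telemetry.get_obs()['tcp_pos'][2]
p=meas('blue_wheel_c',z+.0252+.026,save='pics/w35.png')"
```

```text
tcp [ 0.5973 -0.0754  0.1071] jaw yaw -139.5 tilt [ 0.028  0.046 -0.999] open 0.0522 vel 0.027 t 48.1 j6 2.07
lm 0.81 [318, 309] [ 0.5738 -0.0445]
```

View pics/w35.png

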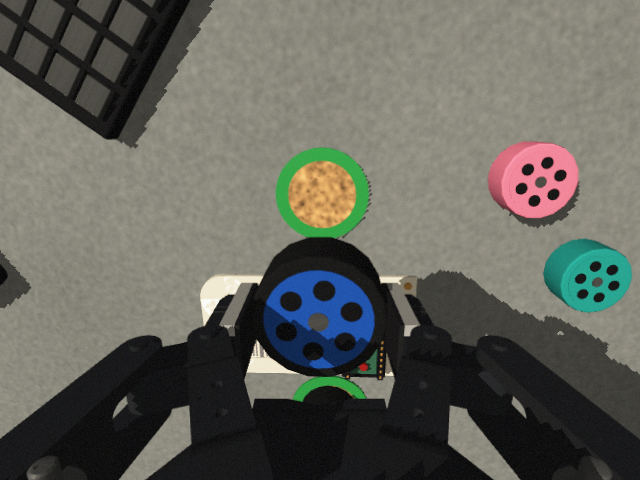

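Request:
servo_tool:
  moves:
    - {"dx":8,"dy":-5,"dz":0,"spin":0.5,"gripper":40}
    - {"dx":8,"dy":-5,"dz":-10,"spin":0,"gripper":40}
    - {"dx":0,"dy":0,"dz":-18,"spin":0,"gripper":40}
    - {"dx":0,"dy":0,"dz":-18,"spin":0,"gripper":40}
    - {"dx":0,"dy":0,"dz":-18,"spin":0,"gripper":40}
    - {"dx":0,"dy":0,"dz":-12,"spin":0,"gripper":40}
    - {"dx":0,"dy":0,"dz":0,"spin":0,"gripper":40}
    - {"dx":0,"dy":0,"dz":0,"spin":0,"gripper":40}

```text
t: 49.05
tcp_pos: [0.6178, -0.0816, 0.0262]
tcp_rot: [-1.099, 2.896, 0.05]
ft_force: [0.2, -0.2, -1.0]
opening: 0.0519
```

```bash
python3 -c "
from part import *
z=telemetry.get_obs()['tcp_pos'][2]
p=meas('blue_wheel_c',z+.0252+.026)"
```

```text
tcp [ 0.6178 -0.0816  0.0262] jaw yaw -138.4 tilt [ 0.029  0.046 -0.999] open 0.0519 vel 0.017 t 49.05 j6 2.04
lm 0.68 [317, 309] [ 0.6077 -0.0689]
ol 0.6 z [0.072 0.079 0.08 ] rect [617.2 -84.2] [52.6 53.4] 11.3 mean [618.3 -85.8] circ [616.6 -83.7]
```

Request:
servo_tool:
  moves:
    - {"dx":-4,"dy":-4,"dz":-10,"spin":0,"gripper":40}
    - {"dx":0,"dy":0,"dz":-12,"spin":0,"gripper":40}
    - {"dx":0,"dy":0,"dz":-12,"spin":0,"gripper":40}
    - {"dx":0,"dy":0,"dz":-6,"spin":0,"gripper":40}
    - {"dx":0,"dy":0,"dz":0,"spin":0,"gripper":40}
    - {"dx":0,"dy":0,"dz":0,"spin":0,"gripper":40}

```text
t: 49.8
tcp_pos: [0.6142, -0.0867, -0.0151]
tcp_rot: [-1.098, 2.894, 0.046]
ft_force: [0.3, -0.1, -0.5]
opening: 0.0524
```

```bash
python3 -c "
from part import *
z=telemetry.get_obs()['tcp_pos'][2]
p=meas('blue_wheel_c',z+.0252+.026)"
```

```text
tcp [ 0.6142 -0.0867 -0.0151] jaw yaw -138.5 tilt [ 0.033  0.044 -0.998] open 0.0524 vel 0.008 t 49.8 j6 2.02
lm 0.84 [320, 307] [ 0.6104 -0.085 ]
ol 0.67 z [0.031 0.037 0.038] rect [613.2 -89. ] [52.  53.3] 40.8 mean [614.6 -90.8] circ [613.1 -88. ]
```

Centred. Lower 8 mm to −0.023, release, lift.

Request:
servo_tool:
  moves:
    - {"dx":0,"dy":0,"dz":-5,"spin":0,"gripper":40}
    - {"dx":0,"dy":0,"dz":-3,"spin":0,"gripper":40}
    - {"dx":0,"dy":0,"dz":0,"spin":0,"gripper":74}
    - {"dx":0,"dy":0,"dz":0,"spin":0,"gripper":74}
    - {"dx":0,"dy":0,"dz":0,"spin":0,"gripper":74}
    - {"dx":0,"dy":0,"dz":15,"spin":0,"gripper":74}
    - {"dx":0,"dy":0,"dz":25,"spin":0,"gripper":74}
    - {"dx":0,"dy":0,"dz":30,"spin":0,"gripper":74}

```text
t: 50.75
tcp_pos: [0.612, -0.0858, 0.0474]
tcp_rot: [-1.099, 2.897, 0.052]
ft_force: [1.1, -0.4, 0.3]
opening: 0.0739
```

Request:
servo_tool:
  moves:
    - {"dx":0,"dy":0,"dz":30,"spin":0,"gripper":74}
    - {"dx":0,"dy":-10,"dz":30,"spin":0,"gripper":74}
    - {"dx":0,"dy":-20,"dz":30,"spin":0,"gripper":74}
    - {"dx":0,"dy":-30,"dz":30,"spin":0,"gripper":74}
    - {"dx":0,"dy":-10,"dz":10,"spin":0,"gripper":74}
    - {"dx":0,"dy":0,"dz":0,"spin":0,"gripper":74}
    - {"dx":0,"dy":0,"dz":0,"spin":0,"gripper":74}

```text
t: 51.45
tcp_pos: [0.6137, -0.1569, 0.1953]
tcp_rot: [-1.098, 2.887, 0.036]
ft_force: [-0.2, 0.3, -1.0]
opening: 0.0738
```

```bash
python3 -c "
from part import *
for n,t in [('blue_wheel_c',.028),('yellow_wheel_c',.028),('battery_box_c',.048),('breadboard_c',.04),('control_board_c',.06)]:
  print(n);p=meas(n,t)
cv2.imwrite('pics/w36.png',p['img'])
p=shot('top');cv2.imwrite('pics/t36.png',p['img'])
for d in nets.outline_of(p,'tape_roll')[:1]:
  q=np.argwhere(d['pixels'])[:,::-1].astype(np.float32);r=cv2.minAreaRect(q);print('tape',onplane(p,r[0],.024))"
```

```text
blue_wheel_c
tcp [ 0.6137 -0.1569  0.1953] jaw yaw -138.4 tilt [ 0.041  0.041 -0.998] open 0.0738 vel 0.005 t 51.45 j6 1.94
lm 0.98 [285, 251] [ 0.614  -0.0853]
ol 0.77 z [0.021 0.029 0.03 ] rect [614.1 -89.4] [52.3 53. ] 77.7 mean [614.6 -90.3] circ [614.2 -88.9]
few top 519 0.002775294438696174
yellow_wheel_c
tcp [ 0.6132 -0.156   0.1939] jaw yaw -138.3 tilt [ 0.039  0.042 -0.998] open 0.0742 vel 0.006 t 51.6 j6 1.94
lm 0.97 [438, 242] [ 0.5024 -0.2004]
lm 0.81 [483, 308] [ 0.4116 -0.1815]
lm 0.59 [294, 409] [0.4706 0.0669]
lm 0.33 [279, 325] [ 0.56   -0.0112]
ol 0.92 z [0.011 0.027 0.028] rect [ 414.  -181.5] [49.5 53.7] 78.8 mean [ 415.5 -181.1] circ [ 414.7 -179.5]
ol 0.75 z [0.017 0.027 0.028] rect [ 506.4 -199.8] [53.1 52.7] 40.7 mean [ 507.1 -200.3] circ [ 506.2 -200. ]
ol 0.73 z [0.007 0.015 0.025] rect [484.6  44.3] [28.9  4.6] 32.2 mean [485.7  44.3] circ [483.4  46.2]
ol 0.69 z [0.006 0.022 0.027] rect [ 344.5 -310.8] [19.3 50.4] 55.2 mean [ 345.1 -312.1] circ [ 340.5 -316.6]
battery_box_c
tcp [ 0.6134 -0.1563  0.1941] jaw yaw -138.3 tilt [ 0.039  0.041 -0.998] open 0.0739 vel 0.007 t 51.75 j6 1.94
lm 0.63 [315, 348] [ 0.5147 -0.0227]
ol 0.73 z [0.036 0.048 0.049] rect [520.6 -34.5] [33.  67.1] 42.2 mean [525.9 -47.9] circ [521.8 -33.8]
breadboard_c
tcp [ 0.6138 -0.1569  0.1948] jaw yaw -138.3 tilt [ 0.04   0.041 -0.998] open 0.0739 vel 0.005 t 51.9 j6 1.94
lm 0.75 [243, 342] [0.5784 0.0304]
lm 0.59 [313, 353] [ 0.5106 -0.0155]
ol 0.76 z [0.037 0.041 0.042] rect [582.2  19.4] [35.2 47. ] 40.7 mean [580.8  18. ] circ [582.2  19.2]
control_board_c
tcp [ 0.6139 -0.1573  0.1953] jaw yaw -138.3 tilt [ 0.041  0.04  -0.998] open 0.0743 vel 0.003 t 52.05 j6 1.94
lm 0.8 [316, 355] [ 0.511  -0.0208]
ol 0.96 z [0.051 0.052 0.061] rect [521.3 -33.4] [27.5 52.4] 40.9 mean [525.6 -37.4] circ [521.4 -33.2]
tape [0.44092734 0.27558796 0.024     ]
```

View pics/w36.png

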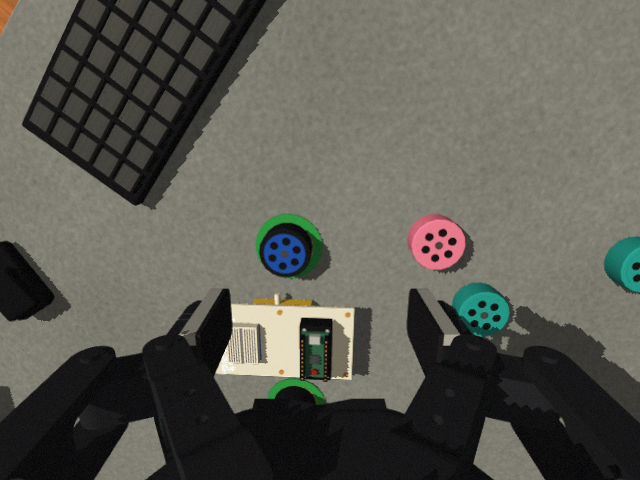

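View pics/t36.png

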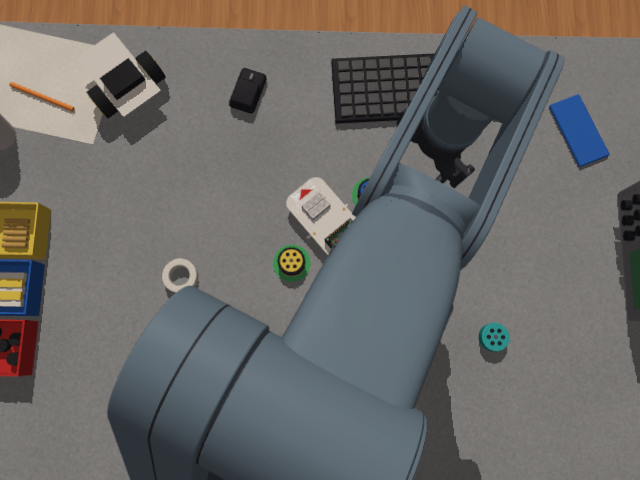

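```bash
python3 -c "
from h import *
print(workorder.finish_job())"
```

```text
the job is handed in; nothing more can be done
None
```

The kit is set out and the job was handed in at about 52 s of the 115 s. The hand-in gives no verdict, so the figures below are my own last camera measurements.

| Part | Where it ended | Off target |
|---|---|---|
| Battery box | grey patch | about 1 mm, yaw within about 1° |
| Breadboard | blue patch | about 1.5–2 mm, yaw within about 1° |
| Circuit board | on top of the box, lengthwise | about 1 mm, yaw within about 1° |
| Yellow-hubbed wheel | left pad | about 1 mm |
| Blue-hubbed wheel | right pad | about 1 mm |

- **State at hand-in:** everything stands flat and right way up, and the gripper was open and well clear. I measured the tape roll within about 2 mm of where it started, which is measuring noise. The pink and turquoise look-alikes were left alone.
- **Yellow wheel check:** its last reading comes from just after I released it. In the final wrist picture the gripper hid it. In the final top view it sits centred on its pad.
- **Finger length:** the real fingertips sat about 38 mm behind the reported tool point. The first grasp therefore closed above the battery box without touching it, and I corrected for the offset on every later grasp.
- **Tool tilt:** the tool drifted up to about 0.09 rad off vertical during the moves. I compensated by measuring each part in the gripper before letting go.

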